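Load, stir and latch the coating tank

ROBOT

A 7-joint arm with a two-finger parallel gripper is mounted at the origin on the work surface. World frame = base frame: x ahead of the robot, y to its left, z up, the work surface at z = 0. Lengths are in mm, angles in rad, forces in N, time in s.
With the tool pointing down it reaches from about 425 to 875 mm from the base axis. Payload 4.7 kg.
Tool frame: the origin (TCP) lies at the centre of the arm's flange, where the gripper is bolted on; the fingertips stand 182 mm ahead of it and the grasp point (between the pads) lies 164 mm ahead of it; z points along the fingers, y is the line along which they close (so a half turn about z gives the same grasp; the last joint's range is limited). The gripper opens to 87 mm and grips with 3 to 60 N. Pads are 19 mm wide; open, the fingers measure 117 mm over their backs; the gripper's body (75 mm by 190 mm) begins 51 mm behind the grasp point.
Start: joints at [-1.297, 0.321, -0.07, 1.45, 0.023, 1.371, -0.057], TCP at [166.992, 628.188, 404.787] pointing down, gripper open.
Joint ranges: [-2.86, 2.86], [-0.3, 2.09], [-1.38, 1.24], [0.06, 2.45], [-1.56, 4.7], [0.09, 2.05], [-2.69, 2.69]. Speed limits (rad/s): [2.57, 2.57, 3.14, 3.14, 3.14, 3.14, 3.14].

INTERFACE

Orientations are given as a unit quaternion [w, x, y, z].
In Python, from workcell import r, vision, hand_in gives the robot as it stands.
- The arm moves only by the tool carry_out, never from a script. Its argument "increments" is a list of rows, each a list of 7 numbers: the shift along the world's x, y, z in mm, then the turn, a rotation vector about the world's x, y, z in rad, then the opening, from -1 (shut) to 1 (fully open), so that 0 is half open. A call has 1 to 10 rows; each row is the pose to reach, as a shift and turn from the pose commanded when the call began; what a row does not reach only later rows make up. A row lasts 1/12 s, in which the tool goes at most 41.7 mm and 7.16 degrees, less where a joint would pass 70% of its speed; a pose out of reach is approached as far as the arm can. A call with a gripper value outside its range is refused whole. The fingers move at their own pace and stop on an object; "force" is the grip in N (left out, the last holds). Time passes only in rows, so rows that repeat a pose let the fingers close. It gives the time, the measured TCP pose, the force, the opening and the grip force at its end, in the units of the state.
- r.sense(): the state, without advancing time (a new reading comes with each control period).
- vision.capture(name): name is "side" or "top"; returns a dict with "img" (384x512x3 uint8, blue, green, red), "camera_matrix" (3x3 intrinsics, pixels), "xyz" and "orientation" of the camera in the world. Camera axes: x right, y up, looking along -z (the intrinsics and any distortion apply to the point x, -y, -z); pixel columns grow to the right and rows downward; lengths in mm; the calibration is good to about 2 mm. A picture is of the moment at which its call begins. There is no depth.
- hand_in(): hands the job in; it is judged then, once.
The state is a dict: "time_s": time; "qpos": joint angles; "dq": joint speeds; "joint_efforts": joint torques, N m; "tool_pos": TCP position; "ee_rot": TCP orientation; "contact_force": force on the tool from outside, world axes, zero at the start; "torque": the same for the moment, N m; "grip_width": finger opening in mm; "finger_force": force on a finger pad.
Only numpy, scipy, OpenCV 4.12 (cv2) and the standard library are available. Lean on these libraries where they do the work, as an engineer would, in place of code of your own. Each camera call takes 0.05 s, during which the arm holds its last target. There are 200 camera calls.

TASK

Lift the paddle latch of the white coating tank and swing its lid up until it stands wide open, then put every brown praline log from the baking paper into the pan. Take the wooden stirrer from its stand and stir with its head down at the pan's floor, several full turns round the pan through its left and right halves that clearly push the purple candy drums about, then put the stirrer back upright in its stand. Last, shut the lid until the latch snaps home, with nothing spilled from the pan and the other things on the table left where they are.

Things in the scene. Friction and masses are not known exactly. Their poses are not given: they have to be found in the camera images.
- tank: white coating tank, 215 (x) x 260 (y) x 85 mm high without lid, fixed; origin at the centre of its underside. Its -x side is the latch front (wall 30 mm thick, hiding the catch), its +x side carries the hinge; it may stand turned by up to 0.2 rad. Inside is a rectangular steel pan, open at the top; the other walls are 10 mm thick; rim 85 mm above the table.
- pan_floor (a point): centre of the pan's floor (tank frame 10, 0, 12 mm), axes as the tank; the pan spans x +-87 and y +-120 mm from here, and is 73 mm deep.
- lid (a joint): opening angle of the lid, rad: 0 shut, 1.57 upright, stop at 1.62. A flat white plate 215 x 260 x 12 mm over the whole tank, hinged along the tank's far (+x) top edge; its free front edge is 215 mm from the hinge and swings up and away from the latch front. A stiff friction hinge (0.6 N m; lid 0.3 kg) holds it wherever it is left; lifting takes about 5 N at the front edge.
- lid_hinge (a point): middle of the lid's hinge line, at the lid's underside (tank frame 107.5, 0, 85 mm); the line runs along the tank's y; axes as the tank.
- paddle (a joint): angle of the paddle latch on the lid, rad: 0 flat (sprung home), stop at 0.8. Its grip-bar end points to the hinge and is lifted (about 1 to 3 N); the lid stays down until the paddle is at its stop, then further pulling lifts the lid. The hidden pawl is clear of its keeper from 0.4 rad. With the paddle let go, pressing the lid's front edge down (about 10 N) makes the pawl snap in.
- paddle_pivot (a point): middle of the paddle's pivot pin: 195 mm from the hinge line towards the front edge and 22 mm above the lid's underside (10 mm above its top); turns with the paddle.
- paddle_bar (a point): middle of the steel grip bar of the wine-red paddle: round, 12 mm thick, along the tank's y, 72 mm free between side arms; with the paddle flat it is 75 mm behind the pivot (towards the hinge), 28 mm above the pivot and 38 mm above the lid's top. The window between bar and paddle plate is 31 mm. Turns with the paddle.
- stirrer: wooden stirring rod standing upright in the stand: round grooved head 34 mm across and 44 mm high, then a square handle 18 x 18 mm from 52 to 170 mm above the underside; 90 g. Origin at the centre of the head's underside, z along the handle to its top, x and y square to the handle's faces.
- stand: white square cup for the stirrer, 60 x 60 mm, 50 mm high, fixed, inside 52 x 52 mm with its floor 4 mm above the table; origin at the centre of its underside.
- log1: dark brown praline log with purple stripes on top, 76 (x) x 30 (y) x 30 mm, 70 g, lying on the baking paper at the start; origin at the centre of its underside. Two to four of log1..log4 are there in any one start.
- log2: dark brown praline log with purple stripes on top, 76 (x) x 30 (y) x 30 mm, 70 g, lying on the baking paper at the start; origin at the centre of its underside. Two to four of log1..log4 are there in any one start.
- log3: dark brown praline log with purple stripes on top, 76 (x) x 30 (y) x 30 mm, 70 g, lying on the baking paper at the start; origin at the centre of its underside. Two to four of log1..log4 are there in any one start.
- log4: dark brown praline log with purple stripes on top, 76 (x) x 30 (y) x 30 mm, 70 g, lying on the baking paper at the start; origin at the centre of its underside. Two to four of log1..log4 are there in any one start.
- drum1: purple candy drum, a cylinder 28 mm across and 24 mm high, 16 g, already in the pan; origin at the centre of one flat end, z to the other.
- drum2: purple candy drum, a cylinder 28 mm across and 24 mm high, 16 g, already in the pan; origin at the centre of one flat end, z to the other.
- drum3: purple candy drum, a cylinder 28 mm across and 24 mm high, 16 g, already in the pan; origin at the centre of one flat end, z to the other.
- drum4: purple candy drum, a cylinder 28 mm across and 24 mm high, 16 g, already in the pan; origin at the centre of one flat end, z to the other.
- drum5: purple candy drum, a cylinder 28 mm across and 24 mm high, 16 g, already in the pan; origin at the centre of one flat end, z to the other.
- ramekin: white bowl 84 mm across, 45 mm high; a bystander to be left alone; origin at its underside centre.
- tin: copper tin 72 mm across, 55 mm high; a bystander to be left alone; origin at its underside centre.
- jar: jar 60 mm across, 65 mm high; a bystander to be left alone; origin at its underside centre.
- jug: steel mug 84 mm across, 90 mm high; a bystander to be left alone; origin at its underside centre.
- spatula: spatula lying flat; a bystander to be left alone; origin at its underside, mid-length.
- mould: white chocolate mould 120 x 80 x 18 mm; a bystander to be left alone; origin at its underside centre.
Not all that is in view belongs to the job. What is shaped like the log1 but green or orange is not meant.

How it is judged (in metres and radians):
On the way, in this order (a step that is already met when the one before it is completed fails the run):
1. the paddle is lifted while the lid is still down (value of joint paddle above 0.4 rad and value of joint lid below 0.15 rad), for 0.05 s.
2. the lid is swung wide open (1.3 rad or more) (value of joint lid above 1.3 rad), for 0.2 s.
3. every praline log lies in the pan, let go (x of log1 in the frame of pan_floor between -0.09 and 0.09 m and y of log1 in the frame of pan_floor between -0.122 and 0.122 m and z of log1 in the frame of pan_floor between -0.005 and 0.07 m and x of log2 in the frame of pan_floor between -0.09 and 0.09 m and y of log2 in the frame of pan_floor between -0.122 and 0.122 m and z of log2 in the frame of pan_floor between -0.005 and 0.07 m and x of log3 in the frame of pan_floor between -0.09 and 0.09 m and y of log3 in the frame of pan_floor between -0.122 and 0.122 m and z of log3 in the frame of pan_floor between -0.005 and 0.07 m and x of log4 in the frame of pan_floor between -0.09 and 0.09 m and y of log4 in the frame of pan_floor between -0.122 and 0.122 m and z of log4 in the frame of pan_floor between -0.005 and 0.07 m and contact force between the fingers and log1 below 0.05 N and contact force between the fingers and log2 below 0.05 N and contact force between the fingers and log3 below 0.05 N and contact force between the fingers and log4 below 0.05 N), for 0.3 s.
4. the stirrer's head, down in the pan (underside within 25 mm of its floor), passes through the +y half (25 mm or more off the middle) (y of stirrer in the frame of pan_floor between 0.025 and 0.118 m and x of stirrer in the frame of pan_floor between -0.085 and 0.085 m and y of stirrer in the frame of pan_floor above -0.118 m and z of stirrer in the frame of pan_floor below 0.025 m), for 0.05 s.
5. then passes through the -y half, still down in the pan (y of stirrer in the frame of pan_floor between -0.118 and -0.025 m and x of stirrer in the frame of pan_floor between -0.085 and 0.085 m and y of stirrer in the frame of pan_floor below 0.118 m and z of stirrer in the frame of pan_floor below 0.025 m), for 0.05 s.
6. then passes through the +y half again, still down in the pan (all of step 4), for 0.05 s.
7. then passes through the -y half again (all of step 5), for 0.05 s.
8. at least two drums have been pushed 15 mm or more from where they first lay, and the stirrer stands upright in its stand again, let go (horizontal distance between stirrer and stand below 0.016 m and height (world z) of stirrer below 0.015 m and angle between stirrer's own z axis and vertical below 0.25 rad and (distance of each of drum1, drum2 from where it was at the start of the episode above 0.015 m or distance of each of drum1, drum3 from where it was at the start of the episode above 0.015 m or distance of each of drum1, drum4 from where it was at the start of the episode above 0.015 m or distance of each of drum1, drum5 from where it was at the start of the episode above 0.015 m or distance of each of drum2, drum3 from where it was at the start of the episode above 0.015 m or distance of each of drum2, drum4 from where it was at the start of the episode above 0.015 m or distance of each of drum2, drum5 from where it was at the start of the episode above 0.015 m or distance of each of drum3, drum4 from where it was at the start of the episode above 0.015 m or distance of each of drum3, drum5 from where it was at the start of the episode above 0.015 m or distance of each of drum4, drum5 from where it was at the start of the episode above 0.015 m) and contact force between the fingers and stirrer below 0.05 N), for 0.3 s.
9. the lid is shut and the paddle has sprung back flat (value of joint lid below 0.04 rad and value of joint paddle below 0.12 rad), for 0.2 s.
At the end, for the whole second after the job is handed in: The lid is shut (below 0.04 rad) and the paddle has sprung back (below 0.12 rad), so the pawl is caught; all logs present and all five drums are inside the pan; the stirrer stands still and upright (within 0.25 rad) on the floor of its stand (all of step 9 and x of log1 in the frame of pan_floor between -0.09 and 0.09 m and y of log1 in the frame of pan_floor between -0.122 and 0.122 m and z of log1 in the frame of pan_floor between -0.005 and 0.07 m and x of log2 in the frame of pan_floor between -0.09 and 0.09 m and y of log2 in the frame of pan_floor between -0.122 and 0.122 m and z of log2 in the frame of pan_floor between -0.005 and 0.07 m and x of log3 in the frame of pan_floor between -0.09 and 0.09 m and y of log3 in the frame of pan_floor between -0.122 and 0.122 m and z of log3 in the frame of pan_floor between -0.005 and 0.07 m and x of log4 in the frame of pan_floor between -0.09 and 0.09 m and y of log4 in the frame of pan_floor between -0.122 and 0.122 m and z of log4 in the frame of pan_floor between -0.005 and 0.07 m and x of drum1 in the frame of pan_floor between -0.09 and 0.09 m and y of drum1 in the frame of pan_floor between -0.122 and 0.122 m and z of drum1 in the frame of pan_floor between -0.005 and 0.07 m and x of drum2 in the frame of pan_floor between -0.09 and 0.09 m and y of drum2 in the frame of pan_floor between -0.122 and 0.122 m and z of drum2 in the frame of pan_floor between -0.005 and 0.07 m and x of drum3 in the frame of pan_floor between -0.09 and 0.09 m and y of drum3 in the frame of pan_floor between -0.122 and 0.122 m and z of drum3 in the frame of pan_floor between -0.005 and 0.07 m and x of drum4 in the frame of pan_floor between -0.09 and 0.09 m and y of drum4 in the frame of pan_floor between -0.122 and 0.122 m and z of drum4 in the frame of pan_floor between -0.005 and 0.07 m and x of drum5 in the frame of pan_floor between -0.09 and 0.09 m and y of drum5 in the frame of pan_floor between -0.122 and 0.122 m and z of drum5 in the frame of pan_floor between -0.005 and 0.07 m and horizontal distance between stirrer and stand below 0.016 m and height (world z) of stirrer below 0.015 m and angle between stirrer's own z axis and vertical below 0.25 rad and linear speed of stirrer below 0.02 m/s); the robot touches nothing.
It fails at once if a bystander (ramekin, tin, jar, mug, spatula or mould) is moved more than 40 mm (distance of any of ramekin, tin, jar, jug, spatula, mould from where it was at the start of the episode above 0.04 m).
Of log1, log2, log3, log4 only 2 to 4 are there at a start; the rules pass over those that are not, and their reading is None.
At some moment in a run one of log1, log2, log3, log4 may be knocked a few centimetres aside while the robot is not near it.
Once in a run the grip may slacken for a moment while it holds something.
It also fails if it takes over 210 s, if anything falls off the work surface, if the arm or the gripper's body presses on something with over 40 N, if the wrist force passes 120 N, or if a joint passes its speed limit or range.

## Working session

There is one attempt and no reset: what is moved stays moved. The work goes in short steps, Python scripts to look and compute and a tool call to move; the robot and the scene stay as the last step left them, time stands still between calls to the robot, and variables do not carry over. Pictures are saved under pics/ and viewed, at most 14 in all, crops included, and the job is handed in when it is done.

Besides the shell and the picture viewer there is one more tool, called after ">>>" as name([rows], argument=value, ...), one row to a line, values as JSON. carry_out: Moves the arm, as the interface text tells. Its arguments: {"type":"object","properties":{"increments":{"type":"array","items":{"type":"array","items":{"type":"number"}}},"force":{"type":"number"}},"required":["increments"]}

```bash
ls; mkdir -p pics; cat > h.py <<'E'
import numpy as np, cv2
from scipy.spatial.transform import Rotation as R
from workcell import r, vision, hand_in
def cap(n,save=None):
    c=vision.capture(n)
    if save: cv2.imwrite('pics/'+save,c['img'])
    return c
def cam(c):
    q=c['orientation']; M=R.from_quat([q[1],q[2],q[3],q[0]]).as_matrix()
    return np.array(c['camera_matrix']),M,np.array(c['xyz'])
def ray(c,u,v):
    K,M,p=cam(c); d=np.linalg.inv(K)@[u,v,1]
    return p,M@np.array([d[0],-d[1],-d[2]])
def onz(c,u,v,z):
    p,d=ray(c,u,v); return p+d*(z-p[2])/d[2]
def proj(c,P):
    K,M,p=cam(c); q=M.T@(np.array(P)-p); q=K@[q[0],-q[1],-q[2]]; return q[:2]/q[2]
def two(c1,a,c2,b):
    p,d=ray(c1,*a);q,e=ray(c2,*b)
    s=np.linalg.lstsq(np.c_[d,-e],q-p,rcond=None)[0]
    A=p+d*s[0];B=q+e*s[1]; return (A+B)/2,np.linalg.norm(A-B)
E
python3 - <<'E'
from h import *
s=r.sense(); print({k:np.round(v,3) for k,v in s.items()})
for n in('top','side'):
    c=cap(n,n+'0.png'); print({k:c[k] for k in c if k!='img'})
    cv2.imwrite(f'pics/{n}0b.png',cv2.resize(c['img'],(800,600),interpolation=cv2.INTER_CUBIC))
E
```

```text
pics
{'time_s': np.float64(0.0), 'qpos': array([-1.297,  0.322, -0.07 ,  1.452,  0.023,  1.371, -0.057]), 'dq': array([-0.001,  0.   ,  0.   ,  0.001,  0.   ,  0.001,  0.001]), 'joint_efforts': array([ 0.0000e+00, -4.9128e+01, -4.0400e-01, -3.1254e+01, -6.4000e-02,
        4.3000e-02,  0.0000e+00]), 'tool_pos': array([166.96 , 627.975, 403.663]), 'ee_rot': array([-0.   ,  0.13 ,  0.992, -0.001]), 'contact_force': array([-0.07 , -0.032, -0.328]), 'torque': array([-0.017,  0.002,  0.004]), 'finger_force': np.float64(0.0), 'grip_width': np.float64(86.991)}
{'camera_matrix': array([[368.87642641,   0.        , 253.48777085],
       [  0.        , 368.87642641, 194.61106047],
       [  0.        ,   0.        ,   1.        ]]), 'xyz': array([ 460.36801894,   41.45492502, 1211.06701958]), 'orientation': array([ 0.71652486,  0.01805861, -0.02189635, -0.6969839 ])}
{'camera_matrix': array([[477.47469779,   0.        , 257.89507408],
       [  0.        , 477.47469779, 194.77994679],
       [  0.        ,   0.        ,   1.        ]]), 'xyz': array([  -54.19895278, -1194.31457377,   922.7544339 ]), 'orientation': array([ 0.84813116,  0.48462009, -0.11402956, -0.1811468 ])}
```

View pics/top0b.png

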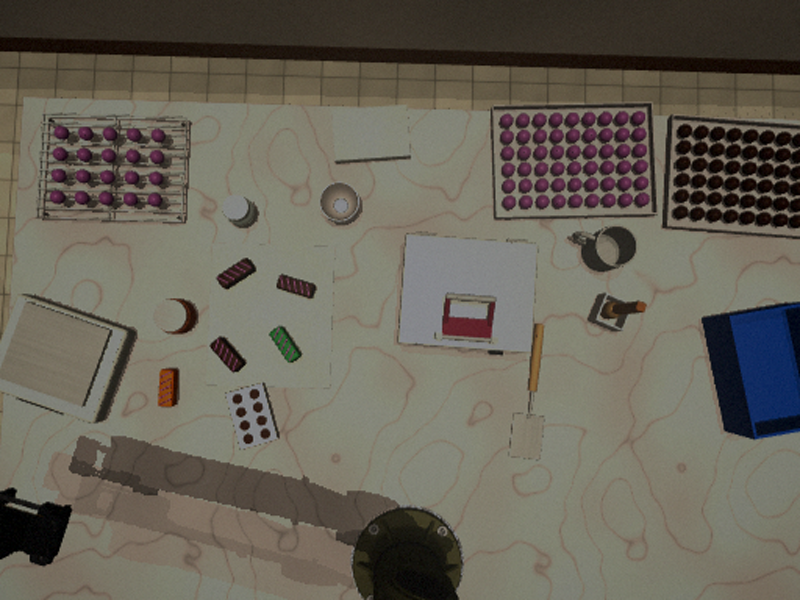

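View pics/side0b.png

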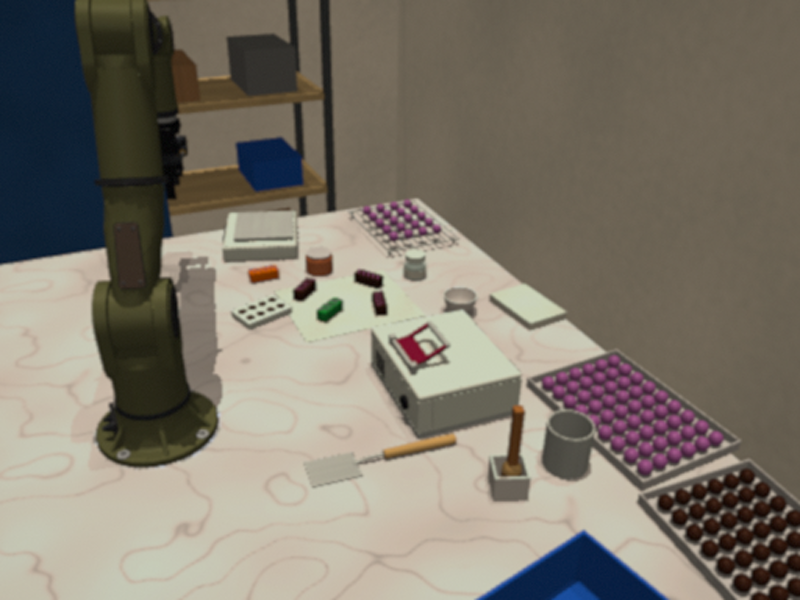

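Top view (800x600 pixels): three brown logs at (236,272), (296,286) and (228,353). Look-alikes are green at (285,344) and orange at (168,388), plus the dark pralines in the tray at the far right. The tank lid spans (405,234) to (533,353), the red paddle is at (468,316), and the stand with the stirrer is at (610,312). I choose the three brown, purple-striped ones.

```bash
python3 - <<'E'
from h import *
t=cap('top');s=cap('side');im=t['img']
hsv=cv2.cvtColor(im,cv2.COLOR_BGR2HSV)
roi=im[150:280,85:225]; cv2.imwrite('pics/c1.png',cv2.resize(roi,(700,650),interpolation=cv2.INTER_CUBIC)[:600])
# logs: dark, on paper
m=((hsv[...,2]<95)).astype(np.uint8); 
n,l,st,ce=cv2.connectedComponentsWithStats(m[:, :])
for i in range(1,n):
    if 60<st[i,4]<900 and 80<ce[i][0]<420 and 100<ce[i][1]<300:
        pts=np.c_[np.where(l==i)[1],np.where(l==i)[0]].astype(np.float32)
        W=np.array([onz(t,u,v,30)[:2] for u,v in pts],np.float32)
        print(np.round(ce[i]),st[i,4],cv2.minAreaRect(W), hsv[l==i].mean(0).round())
# red
for c,nm in((t,'top'),(s,'side')):
    h=cv2.cvtColor(c['img'],cv2.COLOR_BGR2HSV)
    red=((h[...,0]>165)|(h[...,0]<4))&(h[...,1]>150)&(h[...,2]>60)
    n,l,st,ce=cv2.connectedComponentsWithStats(red.astype(np.uint8))
    for i in range(1,n):
        if st[i,4]>40: print(nm,'red',ce[i].round(1),st[i])
# lid white
for th in (120,140,150):
    m=((hsv[...,1]<25)&(hsv[...,2]>th)).astype(np.uint8)
    n,l,st,ce=cv2.connectedComponentsWithStats(m)
    for i in range(1,n):
        if st[i,4]>1500:
            pts=np.c_[np.where(l==i)[1],np.where(l==i)[0]].astype(np.float32)
            W=np.array([onz(t,u,v,97)[:2] for u,v in pts],np.float32); print(th,ce[i],st[i],cv2.minAreaRect(W))
big=cv2.resize(im[140:240,250:420],(800,470),interpolation=cv2.INTER_CUBIC); cv2.imwrite('pics/c2.png',big)
for u,v in((405,234),(537,240),(533,353),(398,343)): print(onz(t,u*.64,v*.64,97).round(0))
E
```

```text
[349. 125.] 292 ((755.200927734375, -274.3902282714844), (409.262939453125, 192.13185119628906), 58.31232452392578) [18. 48. 63.]
[238. 102.] 102 ((827.7605590820312, 94.47269439697266), (7.442694187164307, 156.3917999267578), 5.438201427459717) [21. 50. 66.]
[325. 114.] 104 ((797.7578125, -189.21945190429688), (62.69343566894531, 26.07090950012207), 0.9818223714828491) [136.  94.  72.]
[372. 118.] 128 ((789.1056518554688, -343.9632568359375), (29.66727066040039, 62.22976303100586), 1.665147304534912) [129.  97.  71.]
[356. 118.] 61 ((785.937744140625, -291.9335021972656), (26.357759475708008, 29.423316955566406), 1.6656835079193115) [137.  99.  72.]
[218. 129.] 230 ((731.9058227539062, 158.14083862304688), (87.81707000732422, 78.06841278076172), 46.36199951171875) [17. 54. 80.]
[367. 128.] 61 ((754.0750122070312, -328.04632568359375), (26.280731201171875, 29.458078384399414), 1.655310869216919) [141.  98.  72.]
[383. 128.] 123 ((755.5839233398438, -380.09027099609375), (26.290605545043945, 62.18074035644531), 1.655255913734436) [138. 101.  71.]
[158. 138.] 148 ((701.8756713867188, 3
[... 1432 characters left out ...]
733642578125, 377.35748291015625), (79.27131652832031, 36.38207244873047), 43.73385238647461) [ 40. 121.  46.]
[112. 246.] 111 ((349.9665222167969, 481.29638671875), (76.24581909179688, 27.79287338256836), 14.724320411682129) [ 11. 175.  58.]
[173. 262.] 72 ((305.16876220703125, 284.1014709472656), (114.81404876708984, 6.9081854820251465), 16.941055297851562) [20. 55. 59.]
top red [298.7 209.2] [283 199  32  17 310]
side red [264.  223.3] [255 215  20  17 151]
120 [299.25157497 183.8101638 ] [ 256  150   88   75 4762] ((550.3916625976562, -101.79302978515625), (254.8744659423828, 210.13011169433594), 87.29085540771484)
[661.  23.  97.]
[ 656. -235.   97.]
[ 436. -230.   97.]
[448.  30.  97.]
```

View pics/c1.png

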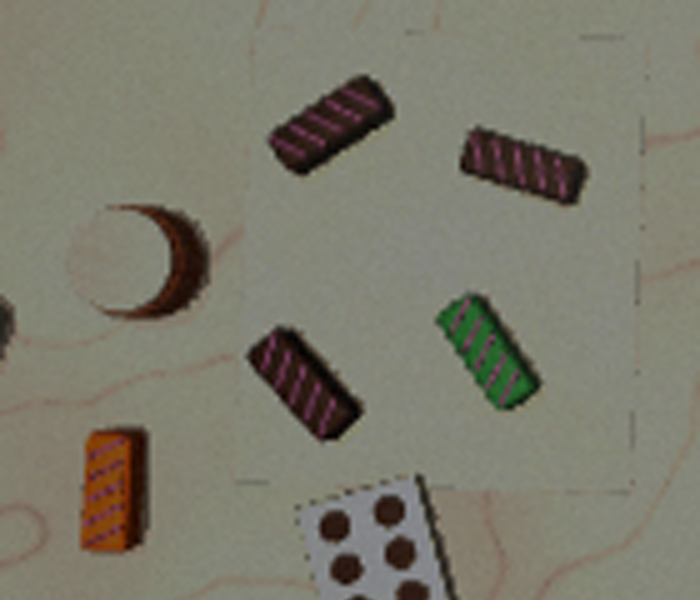

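View pics/c2.png

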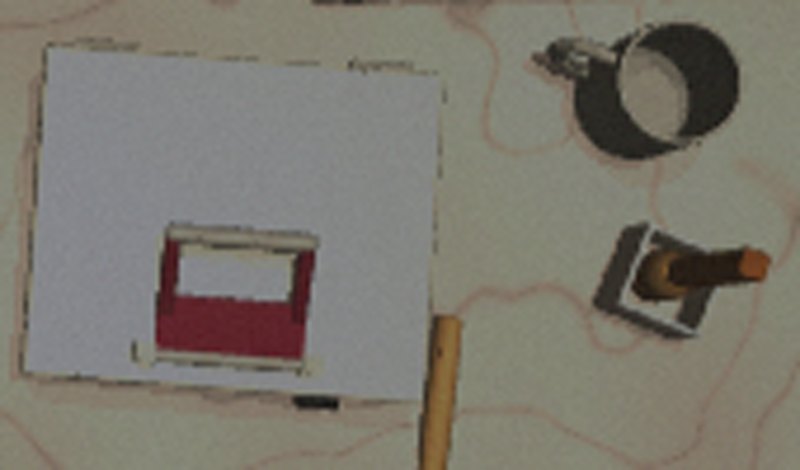

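The crop confirms three brown logs with purple stripes; the green one is excluded. In c2 the lid corners are at (47,45), (441,72), (424,402) and (25,373), the bar is at (242,237), and the stirrer's top is at (755,265).

```bash
python3 - <<'E'
from h import *
t=cap('top');s=cap('side')
k=170/800
f=lambda u,v:((u+.5)*k-.5+250,(v+.5)*100/470-.5+140)
C=[onz(t,*f(*p),97)[:2] for p in((47,45),(441,72),(424,402),(25,373))]
print(np.round(C)); C=np.array(C,np.float32); print(cv2.minAreaRect(C), C.mean(0))
print([np.linalg.norm(C[i]-C[(i+1)%4]).round() for i in range(4)], [np.arctan2(*(C[i]-C[(i+1)%4])[::-1]).round(3) for i in range(4)])
print('bar',[onz(t,*f(*p),135).round() for p in((170,230),(315,243),(242,237))])
print('top of stirrer',onz(t,*f(755,265),174).round())
a=cv2.resize(t['img'][175:225,370:425],(440,400),interpolation=cv2.INTER_CUBIC)
b=cv2.resize(s['img'][255:325,305:350],(360,560),interpolation=cv2.INTER_CUBIC)
o=np.zeros((560,800,3),np.uint8);o[:400,:440]=a;o[:,440:]=b;cv2.imwrite('pics/c3.png',np.clip(o*1.6,0,255).astype(np.uint8))
E
```

```text
[[ 663.   21.]
 [ 652. -234.]
 [ 439. -226.]
 [ 450.   30.]]
((550.5531616210938, -102.32740783691406), (256.4932556152344, 213.8100128173828), 87.6794662475586) [ 550.8513  -102.20791]
[np.float32(256.0), np.float32(214.0), np.float32(256.0), np.float32(213.0)] [np.float32(1.53), np.float32(-0.037), np.float32(-1.616), np.float32(3.102)]
bar [array([542., -57., 135.]), array([ 536., -148.,  135.]), array([ 539., -102.,  135.])]
top of stirrer [ 528. -405.  174.]
```

View pics/c3.png

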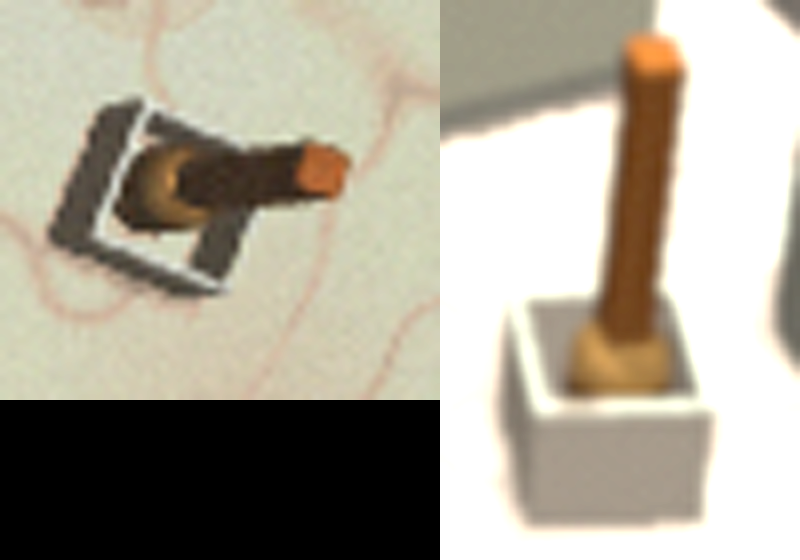

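>>> carry_out([
  [30,-36,0,0,0,-0.06,-0.2],
  [60,-72,0,0,0,-0.12,-0.2],
  [90,-108,0,0,0,-0.18,-0.2],
  [120,-144,0,0,0,-0.24,-0.2],
  [150,-180,0,0,0,-0.3,-0.2],
  [180,-216,0,0,0,-0.36,-0.2],
  [210,-252,0,0,0,-0.42,-0.2],
  [240,-288,0,0,0,-0.48,-0.2],
  [270,-324,0,0,0,-0.54,-0.2],
  [300,-360,0,0,0,-0.6,-0.2],
])

```text
time_s: 1.13
tool_pos: [434.6, 306.2, 405.1]
ee_rot: [0.0, 0.418, 0.908, 0.0]
contact_force: [0.3, 1.5, -0.4]
grip_width: 36.7
finger_force: 0.0
```

```bash
python3 - <<'E'
from h import *
t=cap('top');s=cap('side')
# stirrer top triangulation, stand rim
a=(370+323/8-.44,175+171/8-.44); b=(305+(652-440)/8-.44,255+55/8-.44)
print(two(t,a,s,b), onz(t,*a,174))
cs=[onz(t,370+u/8-.44,175+v/8-.44,50)[:2] for u,v in((147,102),(92,240),(222,292),(277,155))]
print(np.round(cs), np.mean(cs,0))
tf=[onz(t,370+u/8-.44,175+v/8-.44,174)[:2] for u,v in((305,145),(350,158),(340,198),(297,188))]
print(np.round(tf,1))
E
```

```text
(array([ 527.51144782, -406.1957974 ,  170.56854301]), np.float64(0.8203106920859596)) [ 527.65447835 -404.93278197  174.        ]
[[ 561. -388.]
 [ 506. -367.]
 [ 487. -419.]
 [ 542. -440.]] [ 523.83838518 -403.55367674]
[[ 536.7 -398.5]
 [ 532.5 -414.5]
 [ 518.3 -411. ]
 [ 521.4 -395.8]]
```

>>> carry_out([
  [7,-37,0,0,0,-0.07,-0.3],
  [14,-74,0,0,0,-0.15,-0.3],
  [21,-111,0,0,0,-0.22,-0.3],
  [28,-148,0,0,0,-0.3,-0.3],
  [35,-185,0,0,0,-0.37,-0.3],
  [42,-222,0,0,0,-0.45,-0.3],
  [49,-259,0,0,0,-0.53,-0.3],
  [56,-296,0,0,0,-0.6,-0.3],
  [64,-333,0,0,0,-0.68,-0.3],
  [72,-370,0,0,0,-0.75,-0.3],
])

```text
time_s: 2.07
tool_pos: [505.6, -63.6, 405.2]
ee_rot: [0.0, 0.722, 0.692, 0.001]
contact_force: [0.2, 0.4, -0.4]
grip_width: 30.1
finger_force: 0.0
```

>>> carry_out([
  [0,0,0,0,0,0,-0.3],
  [0,0,0,0,0,0,-0.3],
  [0,0,-20,0,0,0,-0.3],
  [0,0,-40,0,0,0,-0.3],
])

```text
time_s: 2.4
tool_pos: [506.2, -60.5, 365.3]
ee_rot: [0.001, 0.72, 0.694, 0.001]
contact_force: [0.3, 0.1, -0.7]
grip_width: 30.5
finger_force: 0.0
```

```bash
python3 - <<'E'
from h import *
s=r.sense(); q=s['ee_rot'];print(s['tool_pos'],q,s['qpos'].round(2),s['grip_width']);print(R.from_quat([q[1],q[2],q[3],q[0]]).as_matrix().round(3))
E
```

```text
[506.24590111 -60.47243598 365.27403006] [5.74282554e-04 7.19862897e-01 6.94114499e-01 1.46363754e-03] [-0.53  0.04  0.62  1.87 -0.02  1.24  0.06] 30.451186971431447
[[ 0.036  0.999  0.003]
 [ 0.999 -0.036  0.001]
 [ 0.001  0.003 -1.   ]]
```

>>> carry_out([
  [20,-25,0,0,0,0,-0.25],
  [33,-41.5,0,0,0,0,-0.25],
  [33,-41.5,0,0,0,0,-0.25],
  [33,-41.5,-10,0,0,0,-0.25],
  [33,-41.5,-25,0,0,0,-0.25],
  [33,-41.5,-40,0,0,0,-0.25],
  [33,-41.5,-55,0,0,0,-0.25],
  [33,-41.5,-67,0,0,0,-0.25],
  [33,-41.5,-67,0,0,0,-0.25],
])

```text
time_s: 3.15
tool_pos: [537.4, -101.3, 294.8]
ee_rot: [-0.002, 0.72, 0.694, -0.001]
contact_force: [-0.6, 0.9, -0.1]
grip_width: 32.8
finger_force: 0.0
```

```bash
python3 - <<'E'
from h import *
s=r.sense(); print(s['tool_pos'],s['contact_force'])
c=cap('side'); cv2.imwrite('pics/c4.png',cv2.resize(c['img'][150:290,210:350],(600,600),interpolation=cv2.INTER_CUBIC))
E
```

```text
[ 537.39671051 -101.28949599  294.80187287] [-0.63384592  0.86872569 -0.1452078 ]
```

View pics/c4.png

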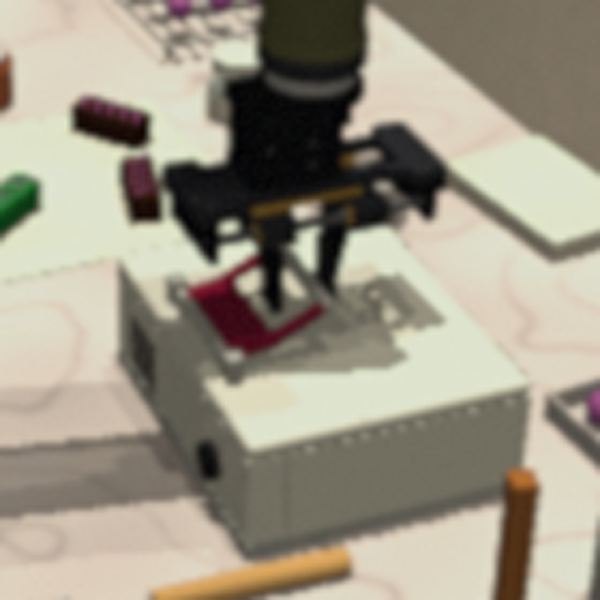

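The picture shows the two fingers straddling the bar, one in the window at (275,280) and one behind it at (330,270). I close and lift along the arc.

>>> carry_out([
  [0,0,0,0,0,0,-1],
  [0,0,0,0,0,0,-1],
  [0,0,0,0,0,0,-1],
  [0,0,0,0,0,0,-1],
  [0,0,0,0,0,0,-1],
], force=25)

```text
time_s: 3.62
tool_pos: [538.5, -103.5, 298.2]
ee_rot: [-0.0, 0.721, 0.693, -0.0]
contact_force: [-2.8, 0.2, 3.3]
grip_width: 11.4
finger_force: 25.0
```

>>> carry_out([
  [0.5,0,7,0.001,0.03,0,-1],
  [1,0,14,0.002,0.05,0,-1],
  [2,0,20,0.004,0.09,0,-1],
  [3,0,26,0.005,0.12,0,-1],
  [3,0,30,0.006,0.16,0,-1],
  [4,0,34,0.008,0.2,0,-1],
  [5,0,36,0.01,0.25,0,-1],
  [6,0,38,0.012,0.3,0,-1],
  [6,0,38,0.012,0.3,0,-1],
])

```text
time_s: 4.37
tool_pos: [548.4, -103.0, 338.5]
ee_rot: [-0.104, 0.713, 0.686, -0.101]
contact_force: [8.0, 0.7, 8.3]
grip_width: 11.2
finger_force: 25.0
```

```bash
python3 - <<'E'
from h import *
s=r.sense(); print(s['tool_pos'],s['contact_force'],s['qpos'].round(2),s['grip_width'],s['finger_force'])
c=cap('side'); cv2.imwrite('pics/c5.png',cv2.resize(c['img'][150:290,210:350],(500,500),interpolation=cv2.INTER_CUBIC))
E
```

```text
[ 548.35915544 -103.04264035  338.5011417 ] [8.01510198 0.67364253 8.25124999] [-0.42  0.33  0.66  1.67 -0.14  1.5   0.24] 11.219144343820782 25.00413626432419
```

View pics/c5.png

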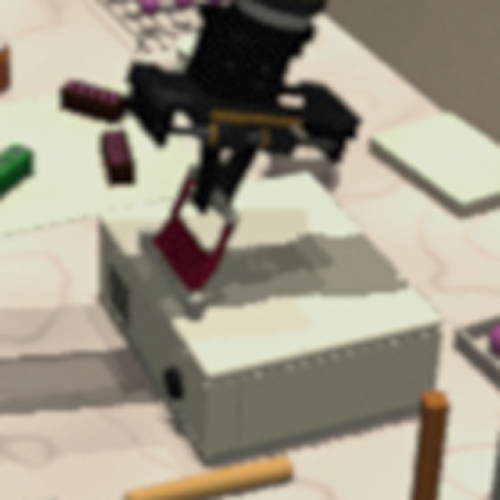

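>>> carry_out([
  [10,0,6,0.001,0.03,0,-1],
  [20,-1,12,0.002,0.06,0,-1],
  [31,-1,18,0.004,0.1,0,-1],
  [42,-2,22,0.005,0.13,0,-1],
  [54,-2,27,0.007,0.17,0,-1],
  [65,-3,31,0.008,0.2,0,-1],
  [77,-3,34,0.009,0.23,0,-1],
  [90,-4,37,0.011,0.27,0,-1],
  [102,-4,40,0.012,0.3,0,-1],
  [102,-4,40,0.012,0.3,0,-1],
])

```text
time_s: 5.25
tool_pos: [648.0, -107.4, 373.8]
ee_rot: [-0.214, 0.688, 0.662, -0.206]
contact_force: [0.3, -0.7, -0.8]
grip_width: 11.3
finger_force: 25.0
```

```bash
python3 - <<'E'
from h import *
s=r.sense(); print(s['tool_pos'],s['contact_force'],s['qpos'].round(2),s['grip_width'],s['finger_force'])
q=s['ee_rot'];print(R.from_quat([q[1],q[2],q[3],q[0]]).as_matrix()[:,2].round(3))
c=cap('side'); cv2.imwrite('pics/c6.png',cv2.resize(c['img'][130:290,210:370],(500,500),interpolation=cv2.INTER_CUBIC))
E
```

```text
[ 648.03746027 -107.44160251  373.83609625] [ 0.25870266 -0.65394075 -0.84174718] [-0.27  0.66  0.63  1.22 -0.2   1.96  0.31] 11.266204709605988 25.00023454427719
[-0.567  0.021 -0.823]
```

View pics/c6.png

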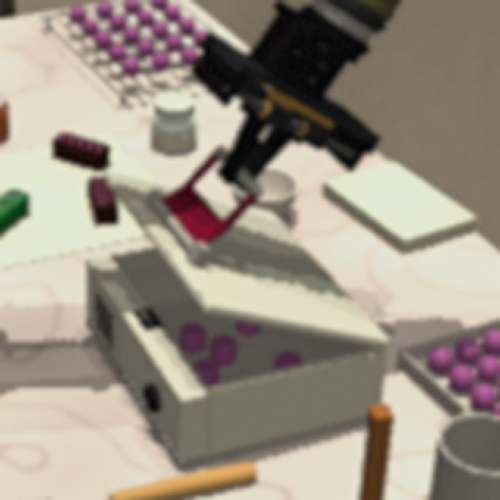

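>>> carry_out([
  [8,0,5,0,0,0,-1],
  [16,-1,10,0,0,0,-1],
  [25,-1,14,0,0,0,-1],
  [33,-1,18,0,0,0,-1],
  [33,-1,18,0,0,0,-1],
  [33,-1,18,0,0,0,-1],
])

```text
time_s: 5.8
tool_pos: [679.4, -109.0, 394.4]
ee_rot: [-0.212, 0.689, 0.662, -0.204]
contact_force: [0.9, -2.0, 0.0]
grip_width: 10.9
finger_force: 25.0
```

```bash
python3 - <<'E'
from h import *
s=r.sense(); print(s['tool_pos'],s['contact_force'],s['qpos'].round(2),s['grip_width'],s['finger_force'])
q=s['ee_rot'];print(R.from_quat([q[1],q[2],q[3],q[0]]).as_matrix()[:,2].round(3))
E
```

```text
[ 679.417307   -109.00523451  394.35025811] [ 0.920804   -2.04421136  0.02583707] [-0.22  0.71  0.61  1.08 -0.22  2.03  0.3 ] 10.924182662255111 25.001567602157593
[-0.563  0.022 -0.826]
```

>>> carry_out([
  [0,0,0,0,0,0,-0.3],
  [0,0,0,0,0,0,-0.3],
  [0,0,0,0,0,0,-0.3],
  [0,0,0,0,0,0,-0.3],
])

```text
time_s: 6.13
tool_pos: [679.8, -107.8, 393.8]
ee_rot: [-0.213, 0.688, 0.663, -0.204]
contact_force: [1.1, -0.1, -1.0]
grip_width: 27.7
finger_force: 0.9
```

>>> carry_out([
  [7,0,10,0,0,0,-0.3],
  [14,-0.5,21,0,0,0,-0.3],
  [21,-1,31,0,-0.02,0,-0.3],
  [28,-1,41,0,-0.05,0,-0.3],
  [32,-1,60,0,-0.1,0,-0.3],
  [30,0,85,0,-0.2,0,-0.3],
  [20,0,110,0,-0.3,0,-0.3],
  [0,0,135,0,-0.4,0,-0.3],
  [0,0,140,0,-0.5,0,-1],
  [0,0,140,0,-0.6,0,-1],
])

```text
time_s: 6.97
tool_pos: [678.5, -108.7, 538.8]
ee_rot: [-0.004, 0.718, 0.696, 0.012]
contact_force: [0.3, 0.0, -0.3]
grip_width: 23.6
finger_force: 0.0
```

```bash
python3 - <<'E'
from h import *
s=r.sense(); print(s['tool_pos'],s['contact_force'],s['qpos'].round(2),s['grip_width'],s['finger_force'])
q=s['ee_rot'];print(R.from_quat([q[1],q[2],q[3],q[0]]).as_matrix().round(3))
c=cap('side'); cv2.imwrite('pics/c7.png',cv2.resize(c['img'][110:290,200:380],(500,500),interpolation=cv2.INTER_CUBIC))
E
```

```text
[ 678.52807179 -108.72499555  538.82057115] [ 0.31654566  0.04684905 -0.25670833] [-0.02  0.38  0.21  1.12 -0.1   1.64  0.14] 23.649589599996496 0.0
[[ 0.032  0.999  0.011]
 [ 0.999 -0.032  0.022]
 [ 0.022  0.01  -1.   ]]
```

View pics/c7.png

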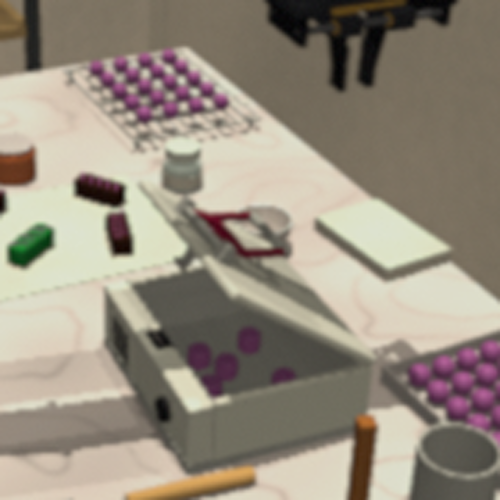

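>>> carry_out([
  [-35,8,0,0,0,0,-1],
  [-70,16,0,0,0,0,-1],
  [-105,24,0,0,0,0,-1],
  [-140,32,0,0,0,0,-1],
  [-175,40,0,0,0,0,-1],
  [-210,48,0,0,0,0,-1],
  [-238,52,0,0,0,0,-1],
  [-238,52,-30,0,0,0,-1],
  [-238,52,-65,0,0,0,-1],
  [-238,52,-100,0,0,0,-1],
])

```text
time_s: 7.85
tool_pos: [441.0, -56.3, 433.8]
ee_rot: [-0.008, 0.718, 0.696, 0.008]
contact_force: [-0.1, 0.4, 0.2]
grip_width: 0.6
finger_force: 0.0
```

```bash
python3 - <<'E'
from h import *
s=r.sense(); print(s['tool_pos'],s['contact_force'],s['qpos'].round(2),s['grip_width'])
q=s['ee_rot'];print(R.from_quat([q[1],q[2],q[3],q[0]]).as_matrix().round(3))
E
```

```text
[440.95109151 -56.28551054 433.80054363] [-0.08644712  0.37820887  0.1904333 ] [-0.09 -0.14  0.16  1.89 -0.    1.39  0.03] 0.5986601839612852
[[ 0.031  1.     0.001]
 [ 0.999 -0.031  0.023]
 [ 0.023 -0.    -1.   ]]
```

>>> carry_out([
  [0,0,-35,0,0,0,-1],
  [0,0,-70,0,0,0,-1],
  [0,0,-70,0,0,0,-1],
  [16,0,-70,0,0,0,-1],
  [31,0,-70,0,0,0,-1],
  [42,0,-57,0,0,0,-1],
  [52,0,-46,0,0,0,-1],
  [68,0,-31,0,0,0,-1],
  [86,0,-19,0,0,0,-1],
  [86,0,-19,0,0,0,-1],
])

```text
time_s: 8.68
tool_pos: [529.3, -57.3, 419.8]
ee_rot: [-0.007, 0.719, 0.695, 0.007]
contact_force: [-2.8, -0.7, 3.4]
grip_width: 0.5
finger_force: 1.8
```

>>> carry_out([
  [19,0,10,0,0,0,-1],
  [38,0,19,0,0,0,-1],
  [58,0,26,0,0,0,-1],
  [79,0,31,0,0,0,-1],
  [95,0,33,0,0,0,-1],
  [108,0,34,0,0,0,-1],
  [108,0,34,0,0,0,-1],
  [108,0,34,0,0,0,-1],
])

```text
time_s: 9.35
tool_pos: [636.0, -56.1, 449.8]
ee_rot: [-0.008, 0.718, 0.696, 0.008]
contact_force: [-0.2, -0.6, 0.6]
grip_width: 0.4
finger_force: 0.0
```

```bash
python3 - <<'E'
from h import *
s=r.sense(); print(s['tool_pos'],s['contact_force'],s['qpos'].round(2),s['grip_width'])
c=cap('side','s8.png');t=cap('top','t8.png'); cv2.imwrite('pics/c8.png',np.hstack([cv2.resize(c['img'][110:290,200:380],(400,400),interpolation=cv2.INTER_CUBIC),cv2.resize(t['img'][110:240,240:370],(400,400),interpolation=cv2.INTER_CUBIC)]))
E
```

```text
[636.01522047 -56.14724839 449.80338192] [-0.2423632  -0.62115857  0.57472315] [-0.09  0.28  0.18  1.42 -0.07  1.45  0.06] 0.4303180310105726
```

View pics/c8.png

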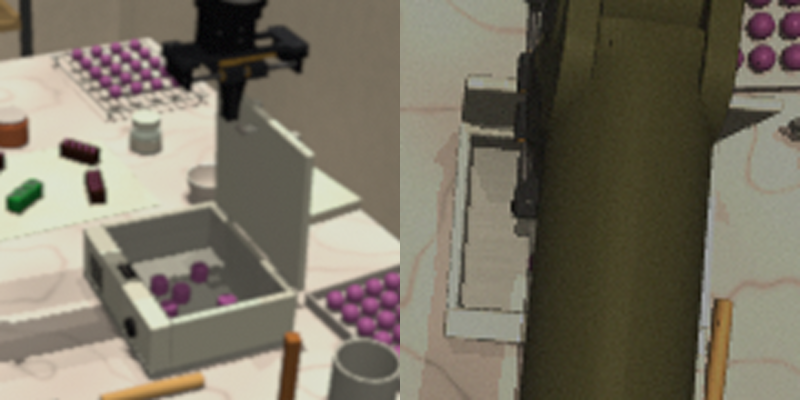

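Lid stands wide open; drums show in the side crop at about (160,285), (180,293), (200,271), (170,308) and (228,300).

```bash
cat >> h.py <<'E'
def logs(t):
    hsv=cv2.cvtColor(t['img'],cv2.COLOR_BGR2HSV); out=[]
    n,l,st,ce=cv2.connectedComponentsWithStats((hsv[...,2]<95).astype(np.uint8)[:240])
    for i in range(1,n):
        if 180<st[i,4]<330 and 130<ce[i][0]<215 and 155<ce[i][1]<240:
            y,x=np.where(l==i)
            W=np.array([onz(t,u,v,30)[:2] for u,v in zip(x,y)],np.float32); b=cv2.minAreaRect(W)
            g=hsv[l==i]; green=((g[:,0]>40)&(g[:,0]<90)&(g[:,1]>90)).mean()
            a=b[2]+(90 if b[1][0]<b[1][1] else 0); c=np.array(b[0]); c=c+.5*.0254*(c-np.array(t['xyz'])[:2])
            out.append((c.round(1),round(a,1),np.round(b[1]),round(green,2)))
    return out
T0=np.array([551,-102.2]);YAW=-.04
def tank(p):
    d=np.array(p[:2])-T0; c,s=np.cos(YAW),np.sin(YAW); return np.array([c*d[0]+s*d[1],-s*d[0]+c*d[1]])
E
python3 - <<'E'
from h import *
t=cap('top');s=cap('side')
for o in logs(t): print(o)
h=cv2.cvtColor(s['img'],cv2.COLOR_BGR2HSV)
m=((h[...,0]>135)&(h[...,0]<170)&(h[...,1]>60)).astype(np.uint8); m[:, :255]=0;m[:,:][:225]=0;m[255:]=0;m[:,312:]=0
n,l,st,ce=cv2.connectedComponentsWithStats(m)
for i in range(1,n):
    if st[i,4]>8: print(ce[i].round(),st[i,4],(tank(onz(s,*ce[i],26))-[10,0]).round())
E
```

```text
Traceback (most recent call last):
  File "h.py", line 29, in logs
    g=hsv[l==i]; green=((g[:,0]>40)&(g[:,0]<90)&(g[:,1]>90)).mean()
      ~~~^^^^^^
IndexError: boolean index did not match indexed array along axis 0; size of axis is 384 but size of corresponding boolean axis is 240
```

```bash
sed -i 's/g=hsv\[l==i\]/g=hsv[:240][l==i]/' h.py
python3 - <<'E'
from h import *
t=cap('top');s=cap('side')
for o in logs(t): print(o)
h=cv2.cvtColor(s['img'],cv2.COLOR_BGR2HSV)
m=((h[...,0]>135)&(h[...,0]<170)&(h[...,1]>60)).astype(np.uint8); m[:, :255]=0;m[:,:][:225]=0;m[255:]=0;m[:,312:]=0
n,l,st,ce=cv2.connectedComponentsWithStats(m)
for i in range(1,n):
    if st[i,4]>8: print(ce[i].round(),st[i,4],(tank(onz(s,*ce[i],26))-[10,0]).round())
E
```

```text
(array([583.8, 371.6]), 125.7, array([37., 80.]), np.float64(0.0))
(array([560.9, 245.7]), 74.5, array([78., 30.]), np.float64(0.0))
(array([416. , 381.6]), 42.7, array([79., 36.]), np.float64(0.0))
[289. 232.] 59 [33. 35.]
[272. 238.] 60 [-35.  27.]
[279. 244.] 107 [-25. -11.]
[302. 244.] 36 [ 41. -38.]
```

>>> carry_out([
  [-30,10,0,0,0,0,-1],
  [-60,35,0,0,0,-0.03,-1],
  [-75,70,0,0,0,-0.06,0.3],
  [-75,108,-20,0,0,-0.1,0.3],
  [-75,146,-40,0,0,-0.14,0.3],
  [-75,184,-60,0,0,-0.18,0.3],
  [-75,222,-80,0,0,-0.22,0.3],
  [-75,260,-100,0,0,-0.24,0.3],
  [-75,301,-120,0,0,-0.24,0.3],
  [-75,301,-150,0,0,-0.24,0.3],
])

```text
time_s: 10.48
tool_pos: [559.6, 252.9, 301.3]
ee_rot: [-0.009, 0.794, 0.608, 0.013]
contact_force: [1.1, 2.1, 0.6]
grip_width: 45.8
finger_force: 0.0
```

```bash
python3 - <<'E'
from h import *
s=r.sense(); print(s['tool_pos'],s['contact_force'],s['qpos'].round(2),s['grip_width'])
q=s['ee_rot'];M=R.from_quat([q[1],q[2],q[3],q[0]]).as_matrix();print(M.round(3),np.degrees(np.arctan2(M[1,1],M[0,1])))
for o in logs(cap('top')): print(o)
E
```

```text
[559.58114265 252.89907582 301.34023205] [1.06301465 2.13374123 0.55266945] [-0.44  0.31 -0.02  1.68 -0.02  1.13 -0.72] 45.772188324522965
[[ 0.26   0.965  0.01 ]
 [ 0.965 -0.261  0.03 ]
 [ 0.031  0.002 -1.   ]] -15.10248142343845
```

>>> carry_out([
  [0,0,-10,-0.03,0.01,0,0.3],
  [0,0,-20,-0.03,0.01,0,0.3],
  [0,0,-20,-0.03,0.01,0,0.3],
])

```text
time_s: 10.78
tool_pos: [560.9, 242.9, 277.6]
ee_rot: [0.002, 0.797, 0.604, -0.006]
contact_force: [0.6, -0.7, 0.4]
grip_width: 56.4
finger_force: 0.0
```

```bash
cat >> h.py <<'E'
def st():
    s=r.sense(); q=s['ee_rot'];M=R.from_quat([q[1],q[2],q[3],q[0]]).as_matrix()
    print('t',round(float(s['time_s']),2),'pos',s['tool_pos'].round(1),'F',s['contact_force'].round(1),'w',round(float(s['grip_width']),1),'ff',round(float(s['finger_force']),1),'z',M[:,2].round(3),'close',np.degrees(np.arctan2(M[1,1],M[0,1])).round(1),'q',s['qpos'].round(2))
E
python3 -c "
from h import *
st()"
```

```text
t 10.78 pos [560.9 242.9 277.6] F [ 0.6 -0.7  0.4] w 56.4 ff 0.0 z [-0.006 -0.01  -1.   ] close -15.7 q [-0.45  0.33 -0.01  1.7   0.01  1.12 -0.73]
```

>>> carry_out([
  [0,2,-30,0.01,-0.005,0,0.3],
  [0,2,-60,0.01,-0.005,0,0.3],
  [0,2,-80,0.01,-0.005,0,0.3],
  [0,2,-88,0.01,-0.005,0,0.3],
  [0,2,-88,0.01,-0.005,0,0.3],
  [0,2,-88,0.01,-0.005,0,-1],
  [0,2,-88,0.01,-0.005,0,-1],
  [0,2,-88,0.01,-0.005,0,-1],
  [0,2,-88,0.01,-0.005,0,-1],
  [0,2,-88,0.01,-0.005,0,-1],
], force=25)

```text
time_s: 11.62
tool_pos: [561.1, 246.8, 191.9]
ee_rot: [-0.0, 0.796, 0.605, 0.002]
contact_force: [0.0, -0.2, -0.4]
grip_width: 31.3
finger_force: 0.0
```

```bash
python3 -c "
from h import *
st()"
```

```text
t 11.62 pos [561.1 246.8 191.9] F [ 0.  -0.2 -0.4] w 31.3 ff 0.0 z [ 0.002  0.003 -1.   ] close -15.6 q [-0.45  0.43 -0.01  1.76  0.    0.95 -0.73]
```

>>> carry_out([
  [0,0,0,0,0,0,-1],
  [0,0,0,0,0,0,-1],
  [0,0,35,0,0,0,-1],
  [0,0,70,0,0,-0.1,-1],
  [0,0,105,0,0,-0.2,-1],
  [0,0,140,0,0,-0.3,-1],
  [5,-30,140,0,0,-0.42,-1],
  [10,-65,140,0,0,-0.54,-1],
  [15,-100,140,0,0,-0.66,-1],
  [20,-135,140,0,0,-0.78,-1],
])

```text
time_s: 12.45
tool_pos: [580.5, 110.3, 330.8]
ee_rot: [-0.0, 0.967, 0.254, 0.001]
contact_force: [1.2, -0.2, -1.2]
grip_width: 29.5
finger_force: 25.0
```

>>> carry_out([
  [3,-33,0,0,0,-0.12,-1],
  [7,-66,0,0,0,-0.24,-1],
  [11,-100,0,0,0,-0.36,-1],
  [15,-134,0,0,0,-0.48,-1],
  [15,-134,0,0,0,-0.56,-1],
  [15,-134,0,0,0,-0.56,-1],
  [15,-134,0,0,0,-0.56,-1],
])

```text
time_s: 13.03
tool_pos: [595.6, -22.2, 330.3]
ee_rot: [-0.0, 1.0, -0.02, 0.001]
contact_force: [0.3, 0.1, -0.3]
grip_width: 29.9
finger_force: 25.0
```

```bash
python3 -c "
from h import *
st()"
```

```text
t 13.03 pos [595.6 -22.2 330.3] F [ 0.3  0.1 -0.3] w 29.9 ff 25.0 z [ 0.001  0.001 -1.   ] close -92.3 q [-0.27  0.26  0.31  1.7  -0.08  1.2  -1.55]
```

>>> carry_out([
  [0,0,-35,0,0,0,-1],
  [0,0,-70,0,0,0,-1],
  [0,0,-100,0,0,0,-1],
  [0,0,-119,0,0,0,-1],
  [0,0,-119,0,0,0,-1],
  [0,0,-119,0,0,0,-1],
  [0,0,-119,0,0,0,-0.15],
  [0,0,-119,0,0,0,-0.15],
  [0,0,-119,0,0,0,-0.15],
  [0,0,-119,0,0,0,-0.15],
])

```text
time_s: 13.87
tool_pos: [596.5, -22.2, 213.5]
ee_rot: [-0.0, 1.0, -0.02, 0.002]
contact_force: [-0.6, -0.1, -0.2]
grip_width: 36.6
finger_force: 0.1
```

>>> carry_out([
  [0,0,15,0,0,0,-0.15],
  [0,0,35,0,0,0,-0.15],
  [0,0,70,0,0,0,-0.15],
  [-3,30,105,0,0,0,-0.15],
  [-6,65,120,0,0,0.1,0.3],
  [-9,105,120,0,0,0.22,0.3],
  [-12,145,120,0,0,0.34,0.3],
  [-12,185,120,0,0,0.46,0.3],
  [-12,225,120,0,0,0.58,0.3],
  [-12,262,120,0,0,0.7,0.3],
])

```text
time_s: 14.7
tool_pos: [583.2, 242.0, 333.0]
ee_rot: [-0.001, 0.945, 0.327, 0.002]
contact_force: [-0.3, 0.5, -0.4]
grip_width: 56.0
finger_force: 0.0
```

```bash
python3 -c "
from h import *
st()
t=cap('top');s=cap('side')
for o in logs(t): print(o)
cv2.imwrite('pics/c9.png',np.hstack([cv2.resize(s['img'][130:290,200:360],(400,400),interpolation=cv2.INTER_CUBIC),cv2.resize(t['img'][100:240,110:250],(400,400),interpolation=cv2.INTER_CUBIC)]))
"
```

```text
t 14.7 pos [583.2 242.  333. ] F [-0.3  0.5 -0.4] w 56.0 ff 0.0 z [ 0.003  0.003 -1.   ] close -51.9 q [-0.5   0.32  0.09  1.6  -0.03  1.22 -1.32]
```

View pics/c9.png

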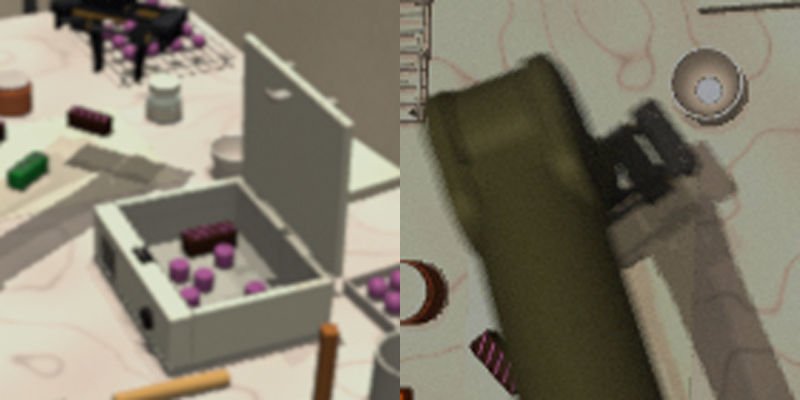

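>>> carry_out([
  [0,26,-10,0,0,0.12,0.3],
  [0,52,-20,0,0,0.24,0.3],
  [0,78,-30,0,0,0.36,0.3],
  [0,104,-40,0,0,0.48,0.3],
  [0,130,-40,0,0,0.6,0.3],
  [0,130,-40,0,0,0.72,0.3],
  [0,130,-40,0,0,0.84,0.3],
  [0,130,-40,0,0,0.96,0.3],
  [0,130,-40,0,0,1.08,0.3],
  [0,130,-40,0,0,1.2,0.3],
])

```text
time_s: 15.63
tool_pos: [584.0, 369.3, 292.4]
ee_rot: [-0.0, 0.596, 0.803, 0.001]
contact_force: [0.0, 0.3, -0.6]
grip_width: 56.7
finger_force: 0.0
```

>>> carry_out([
  [0,0,0,0,0,0.12,0.3],
  [0,0,0,0,0,0.24,0.3],
  [0,0,0,0,0,0.33,0.3],
  [0,0,0,0,0,0.33,0.3],
])

```text
time_s: 15.97
tool_pos: [584.1, 369.1, 292.4]
ee_rot: [-0.001, 0.458, 0.889, 0.001]
contact_force: [-0.1, 0.8, -0.4]
grip_width: 56.9
finger_force: 0.0
```

```bash
python3 -c "
from h import *
st()
s=cap('side');t=cap('top')
for o in logs(t): print(o)
h=s['img'][145:215,180:270]
cv2.imwrite('pics/c10.png',cv2.resize(h,(720,560),interpolation=cv2.INTER_CUBIC))
"
```

```text
t 15.97 pos [584.1 369.1 292.4] F [-0.1  0.8 -0.4] w 56.9 ff 0.0 z [-0.001  0.002 -1.   ] close 35.5 q [-0.45  0.48 -0.21  1.47  0.1   1.2  -0.05]
```

View pics/c10.png

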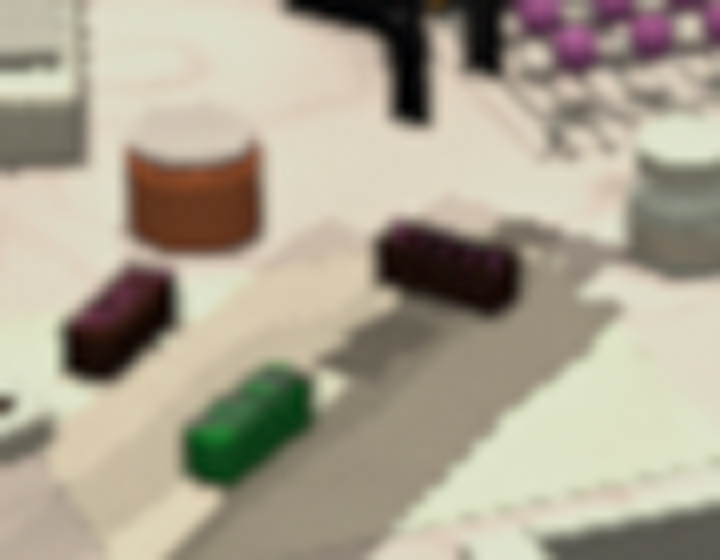

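The crop shows log B at (450,265), log C at (118,320), and the green one at (250,425).

```bash
python3 -c "
from h import *
s=cap('side')
print(proj(s,(584,371.6,15)), proj(s,(416,381.6,15)),'seen',(236.1,177.6),(194.5,184.8))
"
```

```text
[235.28637466 177.46682886] [194.41620634 184.2489224 ] seen (236.1, 177.6) (194.5, 184.8)
```

>>> carry_out([
  [0,2,-35,0,0,0,0.3],
  [0,2,-70,0,0,0,0.3],
  [0,2,-90,0,0,0,0.3],
  [0,2,-101,0,0,0,0.3],
  [0,2,-101,0,0,0,0.3],
  [0,2,-101,0,0,0,-1],
  [0,2,-101,0,0,0,-1],
  [0,2,-101,0,0,0,-1],
  [0,2,-101,0,0,0,-1],
  [0,2,-101,0,0,0,-1],
])

```text
time_s: 16.95
tool_pos: [584.2, 371.8, 192.2]
ee_rot: [-0.0, 0.459, 0.889, 0.001]
contact_force: [0.1, 0.4, 0.2]
grip_width: 31.4
finger_force: 0.0
```

>>> carry_out([
  [0,0,0,0,0,0,-1],
  [0,0,0,0,0,0,-1],
  [0,0,0,0,0,0,-1],
  [0,0,35,0,0,0,-1],
  [0,0,70,0,0,0,-1],
  [0,0,105,0,0,0,-1],
  [0,0,140,0,0,0,-1],
  [-5,-30,140,0,0,0.08,-1],
  [-11,-66,140,0,0,0.16,-1],
  [-17,-102,140,0,0,0.24,-1],
])

```text
time_s: 17.78
tool_pos: [566.0, 269.4, 331.0]
ee_rot: [-0.001, 0.346, 0.938, 0.0]
contact_force: [0.6, 0.2, -0.8]
grip_width: 30.1
finger_force: 25.0
```

>>> carry_out([
  [-6,-36,0,0,0,0.09,-1],
  [-12,-72,0,0,0,0.18,-1],
  [-18,-108,0,0,0,0.27,-1],
  [-24,-144,0,0,0,0.36,-1],
  [-30,-180,0,0,0,0.45,-1],
  [-36,-216,0,0,0,0.54,-1],
  [-42,-252,0,0,0,0.63,-1],
  [-48,-288,0,0,0,0.67,-1],
  [-48,-288,0,0,0,0.67,-1],
  [-48,-288,0,0,0,0.67,-1],
])

```text
time_s: 18.62
tool_pos: [518.1, -21.2, 330.4]
ee_rot: [-0.001, 0.024, 1.0, -0.0]
contact_force: [-0.2, 0.5, -0.5]
grip_width: 29.8
finger_force: 25.0
```

```bash
python3 -c "
from h import *
st()"
```

```text
t 18.62 pos [518.1 -21.2 330.4] F [-0.2  0.5 -0.5] w 29.8 ff 25.0 z [-0.003 -0.001 -1.   ] close 87.2 q [ 0.11  0.1  -0.13  1.87  0.01  1.18  1.5 ]
```

>>> carry_out([
  [-2,-40,0,0,0,0,-1],
  [-4,-80,0,0,0,0,-1],
  [-6,-120,0,0,0,0,-1],
  [-6,-162,0,0,0,0,-1],
  [-6,-162,0,0,0,0,-1],
  [-6,-162,-30,0,0,0,-1],
  [-6,-162,-65,0,0,0,-1],
  [-6,-162,-95,0,0,0,-1],
  [-6,-162,-115,0,0,0,-1],
  [-6,-162,-115,0,0,0,-1],
])

```text
time_s: 19.45
tool_pos: [510.9, -177.8, 210.7]
ee_rot: [-0.006, 0.02, 1.0, 0.002]
contact_force: [0.1, 1.2, -1.5]
grip_width: 29.5
finger_force: 25.0
```

```bash
python3 -c "
from h import *
st()"
```

```text
t 19.45 pos [ 510.9 -177.8  210.7] F [ 0.1  1.2 -1.5] w 29.5 ff 25.0 z [-0.011  0.004 -1.   ] close 87.7 q [ 0.28  0.28  0.    1.92 -0.    0.95  1.82]
```

>>> carry_out([
  [0,0,0,0,0,0,-0.15],
  [0,0,0,0,0,0,-0.15],
  [0,0,0,0,0,0,-0.15],
  [0,0,0,0,0,0,-0.15],
  [0,0,15,0,0,0,-0.15],
  [0,0,40,0,0,0,-0.15],
  [0,0,80,0,0,0,-0.15],
  [0,0,115,0,0,0,0.3],
  [0,35,120,0,0,0.05,0.3],
  [0,75,120,0,0,0.1,0.3],
])

```text
time_s: 20.28
tool_pos: [513.7, -108.0, 341.1]
ee_rot: [0.004, -0.026, 1.0, -0.002]
contact_force: [0.6, 0.8, -0.5]
grip_width: 49.7
finger_force: 0.0
```

>>> carry_out([
  [0,40,0,0,0,0.07,0.3],
  [0,80,0,0,0,0.14,0.3],
  [0,120,0,0,0,0.21,0.3],
  [0,160,0,0,0,0.28,0.3],
  [0,200,0,0,0,0.35,0.3],
  [-10,240,0,0,0,0.42,0.3],
  [-25,278,0,0,0,0.49,0.3],
  [-40,316,0,0,0,0.56,0.3],
  [-55,354,0,0,0,0.63,0.3],
  [-70,390,0,0,0,0.68,0.3],
])

```text
time_s: 21.12
tool_pos: [441.7, 286.7, 337.4]
ee_rot: [0.001, -0.362, 0.932, -0.0]
contact_force: [0.5, -0.8, 0.4]
grip_width: 56.6
finger_force: 0.0
```

```bash
python3 -c "
from h import *
st()
t=cap('top')
for o in logs(t): print(o)
s=cap('side');print(proj(s,(416,381.6,15)))
h=cv2.cvtColor(s['img'],cv2.COLOR_BGR2HSV)
n,l,st_,ce=cv2.connectedComponentsWithStats((h[...,2]<80).astype(np.uint8))
for i in range(1,n):
    if 30<st_[i,4]<300 and 165<ce[i][0]<330 and 150<ce[i][1]<260: print(ce[i],st_[i,4],h[l==i].mean(0).round(), (tank(onz(s,*ce[i],27))-[10,0]).round())
"
```

```text
t 21.12 pos [441.7 286.7 337.4] F [ 0.5 -0.8  0.4] w 56.6 ff 0.0 z [ 0.002 -0.    -1.   ] close 132.4 q [-0.22  0.13 -0.44  1.83  0.06  1.19  1.64]
[194.41620634 184.2489224 ]
[194.375  185.9375] 112 [ 44. 142.  42.] [-173.  444.]
[210.36986301 198.32191781] 146 [ 62. 148.  63.] [-144.  334.]
[242.79452055 232.31506849] 73 [24. 37. 59.] [-111.   89.]
[258.1754386  256.96491228] 57 [28. 32. 46.] [-114.  -51.]
```

>>> carry_out([
  [-9,32,-5,0,0,0,0.3],
  [-18,64,-20,0,0,0,0.3],
  [-26,95,-40,0,0,0,0.3],
  [-26,95,-60,0,0,0,0.3],
  [-26,95,-85,0,0,0,0.3],
  [-26,95,-100,0,0,0,0.3],
])

```text
time_s: 21.72
tool_pos: [416.4, 379.5, 234.6]
ee_rot: [-0.001, -0.361, 0.933, -0.001]
contact_force: [0.7, -1.0, 0.1]
grip_width: 57.0
finger_force: 0.0
```

```bash
python3 -c "
from h import *
st()"
```

```text
t 21.72 pos [416.4 379.5 234.6] F [ 0.7 -1.   0.1] w 57.0 ff 0.0 z [-0.002 -0.002 -1.   ] close 132.3 q [-0.37  0.33 -0.48  1.84  0.18  1.02  1.39]
```

>>> carry_out([
  [0,1,-25,0,0,0,0.3],
  [0,1,-44,0,0,0,0.3],
  [0,1,-44,0,0,0,0.3],
  [0,1,-44,0,0,0,-1],
  [0,1,-44,0,0,0,-1],
  [0,1,-44,0,0,0,-1],
  [0,1,-44,0,0,0,-1],
  [0,1,-44,0,0,0,-1],
  [0,1,-44,0,0,0,-1],
  [0,1,-44,0,0,0,-1],
])

```text
time_s: 22.55
tool_pos: [417.1, 381.0, 193.0]
ee_rot: [0.0, -0.36, 0.933, -0.0]
contact_force: [-0.2, -0.3, 6.4]
grip_width: 30.1
finger_force: 25.0
```

>>> carry_out([
  [0,0,0,0,0,0,-1],
  [0,0,35,0,0,0,-1],
  [0,0,70,0,0,0,-1],
  [0,0,105,0,0,0,-1],
  [0,0,140,0,0,0,-1],
  [14,-38,140,0,0,-0.06,-1],
  [28,-76,140,0,0,-0.12,-1],
  [42,-114,140,0,0,-0.18,-1],
  [56,-152,140,0,0,-0.24,-1],
  [70,-190,140,0,0,-0.3,-1],
])

```text
time_s: 23.38
tool_pos: [486.8, 188.7, 331.8]
ee_rot: [-0.001, -0.216, 0.976, -0.0]
contact_force: [0.2, -0.1, -1.7]
grip_width: 30.2
finger_force: 25.0
```

>>> carry_out([
  [12,-38,0,0,0,-0.06,-1],
  [24,-76,0,0,0,-0.12,-1],
  [36,-114,0,0,0,-0.18,-1],
  [48,-152,0,0,0,-0.24,-1],
  [60,-190,0,0,0,-0.3,-1],
  [72,-228,0,0,0,-0.36,-1],
  [84,-266,0,0,0,-0.42,-1],
  [96,-304,0,0,0,-0.48,-1],
  [108,-342,0,0,0,-0.48,-1],
  [109,-378,0,0,0,-0.48,-1],
])

```text
time_s: 24.22
tool_pos: [596.8, -189.3, 331.3]
ee_rot: [-0.001, 0.021, 1.0, -0.0]
contact_force: [0.1, 0.7, -0.7]
grip_width: 29.5
finger_force: 25.0
```

```bash
python3 -c "
from h import *
st()"
```

```text
t 24.22 pos [ 596.8 -189.3  331.3] F [ 0.1  0.7 -0.7] w 29.5 ff 25.0 z [-0.001 -0.    -1.   ] close 87.6 q [ 0.28  0.31 -0.02  1.61  0.01  1.22  1.79]
```

>>> carry_out([
  [-1,2.5,-30,0,0,0,-1],
  [-1,2.5,-65,0,0,0,-1],
  [-1,2.5,-95,0,0,0,-1],
  [-1,2.5,-113,0,0,0,-1],
  [-1,2.5,-113,0,0,0,-1],
  [-1,2.5,-113,0,0,0,-1],
  [-1,2.5,-113,0,0,0,-0.18],
  [-1,2.5,-113,0,0,0,-0.18],
  [-1,2.5,-113,0,0,0,-0.18],
  [-1,2.5,-113,0,0,0,-0.18],
])

```text
time_s: 25.05
tool_pos: [594.8, -184.5, 218.7]
ee_rot: [-0.001, 0.021, 1.0, 0.0]
contact_force: [-0.3, -0.7, -0.2]
grip_width: 35.3
finger_force: 0.2
```

>>> carry_out([
  [0,0,15,0,0,0,-0.18],
  [0,0,40,0,0,0,-0.18],
  [0,0,80,0,0,0,-0.18],
  [-10,0,115,0,0,0,-0.18],
  [-25,0,150,0,0,0,-0.18],
  [-40,-20,185,0,0,0,-0.18],
  [-50,-55,210,0,0,0,0],
  [-60,-95,210,0,0,0,0],
  [-66,-135,210,0,0,0,0],
  [-68,-170,210,0,0,0,0],
])

```text
time_s: 25.88
tool_pos: [525.4, -357.2, 430.2]
ee_rot: [-0.0, 0.022, 1.0, -0.001]
contact_force: [0.5, -0.1, -0.3]
grip_width: 43.3
finger_force: 0.0
```

```bash
python3 -c "
from h import *
st()
t=cap('top');s=cap('side')
cv2.imwrite('pics/c11.png',np.hstack([cv2.resize(s['img'][130:290,200:360],(400,400),interpolation=cv2.INTER_CUBIC),cv2.resize(t['img'][120:240,240:360],(400,400),interpolation=cv2.INTER_CUBIC)]))
"
```

```text
t 25.88 pos [ 525.4 -357.2  430.2] F [ 0.5 -0.1 -0.3] w 43.3 ff 0.0 z [-0.    -0.002 -1.   ] close 87.5 q [ 0.48  0.28  0.09  1.46 -0.02  1.41  2.1 ]
```

View pics/c11.png

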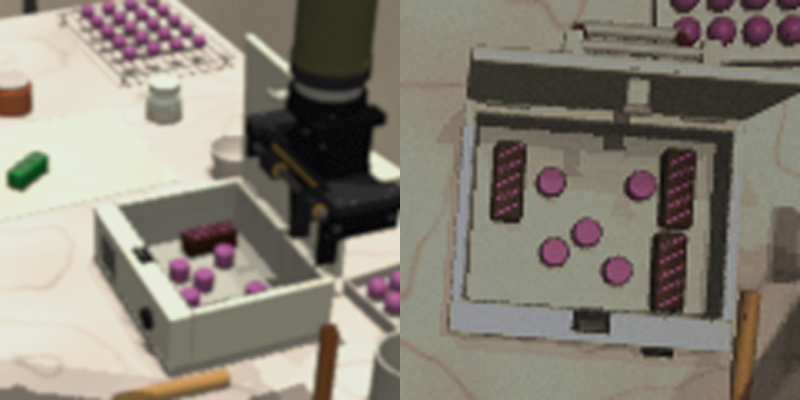

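All three logs lie in the pan: left wall (508,180) and right wall (678,185), (670,270). Five drums stand between them. Next the stirrer.

>>> carry_out([
  [1,-25,0,0,0,-0.09,0],
  [2,-48,0,0,0,-0.18,0],
  [2,-48,0,0,0,-0.18,0],
  [2,-48,0,0,0,-0.18,0],
  [2,-48,-30,0,0,-0.18,0],
  [2,-48,-60,0,0,-0.18,0],
])

```text
time_s: 26.48
tool_pos: [530.1, -401.5, 370.4]
ee_rot: [0.002, 0.11, 0.994, -0.001]
contact_force: [-0.4, 0.3, -0.5]
grip_width: 43.5
finger_force: 0.0
```

```bash
python3 -c "
from h import *
st()
t=cap('top')
for u,v in ((550,182),(641,185),(586,233),(553,252),(617,271)):
    u-=400; print((tank(onz(t,240+u*.3-.35,120+v*.3-.35,36))-[10,0]).round())
for u,v in ((508,180),(678,187),(670,270)):
    u-=400; print('log',(tank(onz(t,240+u*.3-.35,120+v*.3-.35,40))-[10,0]).round())
print('lid top edge',onz(t,240+(475-400)*.3,120+48*.3,299)[:2],onz(t,240+(475-400)*.3,120+100*.3,85)[:2])
"
```

```text
t 26.48 pos [ 530.1 -401.5  370.4] F [-0.4  0.3 -0.5] w 43.5 ff 0.0 z [ 0.003 -0.001 -1.   ] close 77.4 q [ 0.51  0.37  0.13  1.46 -0.05  1.31  1.99]
[32. 42.]
[ 35. -46.]
[-14.   4.]
[-35.  35.]
[-49. -27.]
log [31. 83.]
log [ 35. -80.]
log [-45. -77.]
lid top edge [663.36632971  18.83177591] [662.45388758  12.25672621]
```

>>> carry_out([
  [-2,-4,-20,0,0,0,0],
  [-2,-4,-40,0,0,0,0],
  [-2,-4,-62,0,0,0,0],
  [-2,-4,-62,0,0,0,0],
  [-2,-4,-62,0,0,0,-1],
  [-2,-4,-62,0,0,0,-1],
  [-2,-4,-62,0,0,0,-1],
  [-2,-4,-62,0,0,0,-1],
  [-2,-4,-62,0,0,0,-1],
  [-2,-4,-62,0,0,0,-1],
], force=45)

```text
time_s: 27.37
tool_pos: [527.1, -407.0, 308.2]
ee_rot: [0.0, 0.111, 0.994, -0.0]
contact_force: [1.1, -0.0, 3.2]
grip_width: 17.8
finger_force: 44.9
```

```bash
python3 -c "
from h import *
st()"
```

```text
t 27.37 pos [ 527.1 -407.   308.2] F [ 1.1 -0.   3.2] w 17.8 ff 44.9 z [ 0.    -0.001 -1.   ] close 77.2 q [ 0.52  0.41  0.13  1.53 -0.05  1.2   2.  ]
```

>>> carry_out([
  [0,0,25,0,0,0,-1],
  [0,0,50,0,0,0,-1],
  [0,0,75,0,0,0,-1],
  [0,0,100,0,0,0,-1],
  [0,0,125,0,0,0,-1],
  [0,0,125,0,0,0,-1],
  [4,25,125,0,0,0.04,-1],
  [8,55,125,0,0,0.08,-1],
  [12,85,125,0,0,0.12,-1],
  [16,115,125,0,0,0.16,-1],
])

```text
time_s: 28.2
tool_pos: [542.5, -290.8, 430.8]
ee_rot: [-0.001, 0.031, 1.0, 0.0]
contact_force: [1.0, -0.5, -1.6]
grip_width: 17.7
finger_force: 44.9
```

>>> carry_out([
  [4,30,0,0,0,0.02,-1],
  [8,60,0,0,0,0.02,-1],
  [12,90,0,0,0,0.02,-1],
  [16,120,0,0,0,0.02,-1],
  [20,145,0,0,0,0.02,-1],
  [22,163,0,0,0,0.02,-1],
  [22,163,0,0,0,0.02,-1],
  [22,163,0,0,0,0.02,-1],
])

```text
time_s: 28.87
tool_pos: [564.7, -127.8, 431.2]
ee_rot: [-0.001, 0.02, 1.0, -0.0]
contact_force: [0.1, 0.4, -1.1]
grip_width: 17.5
finger_force: 44.9
```

```bash
python3 -c "
from h import *
st()
s=cap('side');h=cv2.cvtColor(s['img'],cv2.COLOR_BGR2HSV)
p=r.sense()['tool_pos']
for dz in(304-174,304-110,304-22): print(proj(s,p-[0,0,dz]))
o=((h[...,0]>5)&(h[...,0]<22)&(h[...,1]>110)).astype(np.uint8)
n,l,S,ce=cv2.connectedComponentsWithStats(o)
for i in range(1,n):
    if S[i,4]>40: print(ce[i].round(),S[i])
"
```

```text
t 28.87 pos [ 564.7 -127.8  431.2] F [ 0.1  0.4 -1.1] w 17.5 ff 44.9 z [-0.003 -0.    -1.   ] close 87.7 q [ 0.22  0.16 -0.05  1.59  0.01  1.39  1.7 ]
[294.76707076 166.98191848]
[293.5321594  186.39370878]
[291.92393556 211.67366413]
[143.  61.] [ 110   49   98   24 1142]
[146. 121.] [ 108  104  101   34 1571]
[290. 195.] [273 148  25  84 509]
[204. 170.] [196 164  16  12 151]
[168. 175.] [159 170  19  11 150]
[269. 285.] [246 278  45  15 270]
[457. 311.] [433 300  50  23 305]
[466. 320.] [442 309  50  23 325]
[426. 321.] [422 317   9   9  61]
[476. 329.] [451 318  52  24 344]
[435. 330.] [431 326   9  10  61]
[481. 341.] [450 327  62  29 442]
[444. 340.] [440 336  10  10  69]
[491. 351.] [471 341  41  22 307]
[491. 367.] [470 355  42  23 328]
[464. 361.] [460 357  10  10  78]
[499. 379.] [482 371  30  13 184]
```

>>> carry_out([
  [0,-1,-25,0,0,0,-1],
  [0,-1,-50,0,0,0,-1],
  [0,-1,-75,0,0,0,-1],
  [0,-1,-95,0,0,0,-1],
  [0,-1,-109,0,0,0,-1],
  [0,-1,-109,0,0,0,-1],
  [0,-1,-109,0,0,0,-1],
])

```text
time_s: 29.5
tool_pos: [564.2, -131.6, 322.1]
ee_rot: [-0.002, 0.023, 1.0, -0.0]
contact_force: [1.3, -0.2, 0.1]
grip_width: 18.1
finger_force: 44.9
```

```bash
python3 -c "
from h import *
st()"
```

```text
t 29.5 pos [ 564.2 -131.6  322.1] F [ 1.3 -0.2  0.1] w 18.1 ff 44.9 z [-0.004 -0.    -1.   ] close 87.4 q [ 0.23  0.23 -0.05  1.73  0.01  1.18  1.7 ]
```

>>> carry_out([
  [-5,-7,0,0,0,0,-1],
  [-10,-13,0,0,0,0,-1],
])

```text
time_s: 29.67
tool_pos: [554.9, -144.0, 324.3]
ee_rot: [0.0, 0.021, 1.0, -0.001]
contact_force: [0.6, -0.2, -1.3]
grip_width: 17.6
finger_force: 44.9
```

>>> carry_out([
  [11,1.6,0,0,0,0,-1],
  [21,7,0,0,0,0,-1],
  [29,16,0,0,0,0,-1],
  [34.5,28,0,0,0,0,-1],
  [36.7,41,0,0,0,0,-1],
  [35.5,54,0,0,0,0,-1],
  [31,65.5,0,0,0,0,-1],
  [23.6,75,0,0,0,0,-1],
  [14,81.5,0,0,0,0,-1],
  [3.4,84,0,0,0,0,-1],
])

```text
time_s: 30.5
tool_pos: [556.8, -57.1, 322.7]
ee_rot: [-0.001, 0.02, 1.0, 0.0]
contact_force: [-0.1, -0.1, -0.6]
grip_width: 17.6
finger_force: 44.9
```

>>> carry_out([
  [-11,-1.6,0,0,0,0,-1],
  [-21,-7,0,0,0,0,-1],
  [-29,-16,0,0,0,0,-1],
  [-34.5,-28,0,0,0,0,-1],
  [-36.7,-41,0,0,0,0,-1],
  [-35.5,-54,0,0,0,0,-1],
  [-31,-65.5,0,0,0,0,-1],
  [-23.6,-75,0,0,0,0,-1],
  [-14,-81.5,0,0,0,0,-1],
  [-3.4,-84,0,0,0,0,-1],
])

```text
time_s: 31.33
tool_pos: [555.5, -145.2, 322.7]
ee_rot: [-0.001, 0.023, 1.0, -0.001]
contact_force: [-1.1, -0.6, -0.9]
grip_width: 18.1
finger_force: 44.9
```

```bash
cat >> h.py <<'E'
def chk():
    """axis of the stirrer handle in the side view against the held pose"""
    s=cap('side');h=cv2.cvtColor(s['img'],cv2.COLOR_BGR2HSV);p=r.sense()['tool_pos']
    o=((h[...,0]>3)&(h[...,0]<20)&(h[...,1]>130)&(h[...,2]>40)).astype(np.uint8)
    g=proj(s,p-[0,0,164]);
    for dz in(190,215,240):
        u,v=proj(s,p-[0,0,dz]); row=o[int(round(v)),int(u)-20:int(u)+20]; x=np.where(row)[0]
        print('dz',dz,'exp',round(u,1),'seen',(x.min()+x.max())/2+int(u)-20 if len(x) else None,len(x))
E
python3 -c "
from h import *
st();chk()"
```

```text
t 31.33 pos [ 555.5 -145.2  322.7] F [-1.1 -0.6 -0.9] w 18.1 ff 44.9 z [-0.002 -0.001 -1.   ] close 87.4 q [ 0.24  0.22 -0.03  1.75  0.01  1.18  1.73]
dz 190 exp 291.9 seen 289.5 2
dz 215 exp 291.5 seen 290.5 6
dz 240 exp 291.1 seen 290.5 4
```

>>> carry_out([
  [11,1.6,-1,0,0,0,-1],
  [21,7,-2,0,0,0,-1],
  [29,16,-3,0,0,0,-1],
  [34.5,28,-3,0,0,0,-1],
  [36.7,41,-3,0,0,0,-1],
  [35.5,54,-3,0,0,0,-1],
  [31,65.5,-3,0,0,0,-1],
  [23.6,75,-3,0,0,0,-1],
  [14,81.5,-3,0,0,0,-1],
  [3.4,84,-3,0,0,0,-1],
])

```text
time_s: 32.22
tool_pos: [556.8, -57.2, 319.9]
ee_rot: [-0.001, 0.02, 1.0, 0.0]
contact_force: [0.6, 0.0, -1.5]
grip_width: 17.8
finger_force: 44.9
```

>>> carry_out([
  [-11,-1.6,0,0,0,0,-1],
  [-21,-7,0,0,0,0,-1],
  [-29,-16,0,0,0,0,-1],
  [-34.5,-28,0,0,0,0,-1],
  [-36.7,-41,0,0,0,0,-1],
  [-35.5,-54,0,0,0,0,-1],
  [-31,-65.5,0,0,0,0,-1],
  [-23.6,-75,0,0,0,0,-1],
  [-14,-81.5,0,0,0,0,-1],
  [-3.4,-84,0,0,0,0,-1],
])

```text
time_s: 33.05
tool_pos: [555.5, -145.1, 319.8]
ee_rot: [-0.001, 0.023, 1.0, -0.0]
contact_force: [0.9, 0.5, -0.3]
grip_width: 18.0
finger_force: 44.9
```

>>> carry_out([
  [11,1.6,0,0,0,0,-1],
  [21,7,0,0,0,0,-1],
  [29,16,0,0,0,0,-1],
  [34.5,28,0,0,0,0,-1],
  [36.7,41,0,0,0,0,-1],
  [35.5,54,0,0,0,0,-1],
  [31,65.5,0,0,0,0,-1],
  [23.6,75,0,0,0,0,-1],
  [14,81.5,0,0,0,0,-1],
  [3.4,84,0,0,0,0,-1],
])

```text
time_s: 33.88
tool_pos: [556.8, -57.2, 319.9]
ee_rot: [-0.001, 0.02, 1.0, 0.0]
contact_force: [-0.1, -0.6, -0.8]
grip_width: 17.5
finger_force: 44.9
```

>>> carry_out([
  [-11,-1.6,0,0,0,0,-1],
  [-21,-7,0,0,0,0,-1],
  [-29,-16,0,0,0,0,-1],
  [-34.5,-28,0,0,0,0,-1],
  [-36.7,-41,0,0,0,0,-1],
  [-35.5,-54,0,0,0,0,-1],
  [-31,-65.5,0,0,0,0,-1],
  [-23.6,-75,0,0,0,0,-1],
  [-14,-81.5,0,0,0,0,-1],
  [-3.4,-84,0,0,0,0,-1],
])

```text
time_s: 34.72
tool_pos: [555.5, -145.0, 319.8]
ee_rot: [-0.001, 0.023, 1.0, -0.0]
contact_force: [0.8, 0.3, -1.0]
grip_width: 17.8
finger_force: 44.9
```

>>> carry_out([
  [11,1.6,0,0,0,0,-1],
  [21,7,0,0,0,0,-1],
  [29,16,0,0,0,0,-1],
  [34.5,28,0,0,0,0,-1],
  [36.7,41,0,0,0,0,-1],
  [35.5,54,0,0,0,0,-1],
  [31,65.5,0,0,0,0,-1],
  [23.6,75,0,0,0,0,-1],
  [14,81.5,0,0,0,0,-1],
  [3.4,84,0,0,0,0,-1],
])

```text
time_s: 35.55
tool_pos: [556.8, -57.2, 319.8]
ee_rot: [-0.001, 0.02, 1.0, 0.0]
contact_force: [-0.7, 0.2, -1.4]
grip_width: 17.3
finger_force: 44.9
```

>>> carry_out([
  [-11,-1.6,0,0,0,0,-1],
  [-21,-7,0,0,0,0,-1],
  [-29,-16,0,0,0,0,-1],
  [-34.5,-28,0,0,0,0,-1],
  [-36.7,-41,0,0,0,0,-1],
  [-35.5,-54,0,0,0,0,-1],
  [-31,-65.5,0,0,0,0,-1],
  [-23.6,-75,0,0,0,0,-1],
  [-14,-81.5,0,0,0,0,-1],
  [-3.4,-84,0,0,0,0,-1],
])

```text
time_s: 36.38
tool_pos: [555.6, -145.2, 319.7]
ee_rot: [-0.001, 0.023, 1.0, -0.0]
contact_force: [0.1, 0.7, -1.1]
grip_width: 17.6
finger_force: 44.9
```

```bash
python3 -c "
from h import *
st();chk()"
```

```text
t 36.38 pos [ 555.6 -145.2  319.7] F [ 0.1  0.7 -1.1] w 17.6 ff 44.9 z [-0.002 -0.001 -1.   ] close 87.4 q [ 0.21  0.22 -0.    1.75  0.    1.17  1.73]
dz 190 exp 291.9 seen 288.5 4
dz 215 exp 291.5 seen 291.0 5
dz 240 exp 291.0 seen 290.5 4
```

>>> carry_out([
  [0,5,20,0,0,0,-1],
  [0,5,45,0,0,0,-1],
  [0,5,70,0,0,0,-1],
  [0,5,95,0,0,0,-1],
  [0,5,114,0,0,0,-1],
  [0,5,114,0,0,0,-1],
  [-4,-25,114,0,0,-0.03,-1],
  [-8,-55,114,0,0,-0.06,-1],
  [-12,-85,114,0,0,-0.09,-1],
  [-16,-115,114,0,0,-0.12,-1],
])

```text
time_s: 37.27
tool_pos: [538.7, -259.2, 432.4]
ee_rot: [-0.002, 0.082, 0.997, 0.0]
contact_force: [0.2, 0.2, -0.5]
grip_width: 17.6
finger_force: 44.9
```

>>> carry_out([
  [-3,-30,0,0,0,-0.03,-1],
  [-6,-60,0,0,0,-0.06,-1],
  [-9,-90,0,0,0,-0.06,-1],
  [-12,-120,0,0,0,-0.06,-1],
  [-14,-138,0,0,0,-0.06,-1],
  [-15,-145,0,0,0,-0.06,-1],
  [-15,-145,0,0,0,-0.06,-1],
  [-15,-145,0,0,0,-0.06,-1],
])

```text
time_s: 37.93
tool_pos: [524.3, -402.0, 432.7]
ee_rot: [-0.001, 0.111, 0.994, 0.001]
contact_force: [0.4, -0.1, -0.4]
grip_width: 17.6
finger_force: 44.9
```

```bash
python3 -c "
from h import *
st();chk()
s=cap('side');t=cap('top')
cv2.imwrite('pics/c12.png',np.hstack([cv2.resize(s['img'][185:345,255:385],(390,480),interpolation=cv2.INTER_CUBIC),cv2.resize(t['img'][120:240,240:340],(400,480),interpolation=cv2.INTER_CUBIC)]))
p=r.sense()['tool_pos']; print('head bottom exp',proj(s,p-[0,0,304]),'stand centre rim',proj(s,(524,-403.5,50)))
"
```

```text
t 37.93 pos [ 524.3 -402.   432.7] F [ 0.4 -0.1 -0.4] w 17.6 ff 44.9 z [-0.003  0.002 -1.   ] close 77.3 q [ 0.48  0.33  0.18  1.39 -0.06  1.43  2.  ]
dz 190 exp 332.0 seen 330.0 1
dz 215 exp 331.0 seen 331.5 6
dz 240 exp 330.1 seen 330.5 6
head bottom exp [327.71113918 273.03344262] stand centre rim [325.23629832 297.07549994]
```

View pics/c12.png

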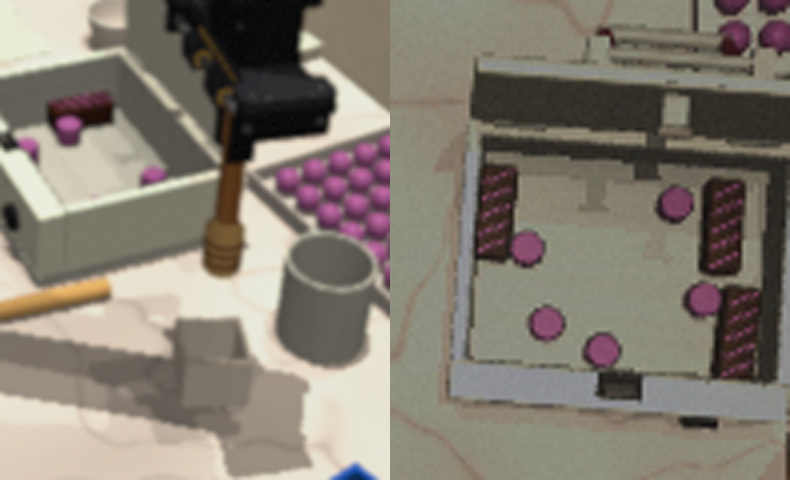

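The last picture shows the drums moved to the ring's edge and the logs still inside. The stirrer hangs straight above the cup, with its head bottom at (222,272). I lower it now.

>>> carry_out([
  [0,-2,-25,0,0,0,-1],
  [0,-2,-50,0,0,0,-1],
  [0,-2,-75,0,0,0,-1],
  [0,-2,-95,0,0,0,-1],
  [0,-2,-108,0,0,0,-1],
  [0,-2,-116,0,0,0,-1],
  [0,-2,-122,0,0,0,-1],
  [0,-2,-122,0,0,0,-1],
  [0,-2,-122,0,0,0,-1],
])

```text
time_s: 38.83
tool_pos: [524.1, -404.9, 312.8]
ee_rot: [-0.0, 0.111, 0.994, -0.0]
contact_force: [1.0, -0.7, -0.8]
grip_width: 17.9
finger_force: 44.9
```

```bash
python3 -c "
from h import *
st()"
```

```text
t 38.83 pos [ 524.1 -404.9  312.8] F [ 1.  -0.7 -0.8] w 17.9 ff 44.9 z [-0.001 -0.001 -1.   ] close 77.2 q [ 0.48  0.4   0.17  1.54 -0.07  1.21  2.02]
```

>>> carry_out([
  [0,0,-2,0,0,0,-1],
  [0,0,-4,0,0,0,-1],
  [0,0,-4,0,0,0,-1],
  [0,0,-4,0,0,0,-0.5],
  [0,0,-4,0,0,0,-0.3],
  [0,0,-4,0,0,0,-0.1],
  [0,0,-4,0,0,0,0],
  [0,0,-4,0,0,0,0],
])

```text
time_s: 39.5
tool_pos: [523.8, -404.9, 308.0]
ee_rot: [-0.001, 0.111, 0.994, -0.0]
contact_force: [-0.9, -0.8, -0.6]
grip_width: 39.6
finger_force: 0.0
```

>>> carry_out([
  [0,0,15,0,0,0,0],
  [0,0,35,0,0,0,0],
  [0,0,60,0,0,0,0],
  [0,0,90,0,0,0,0],
  [0,0,125,0,0,0,0],
  [0,0,160,0,0,0,-0.5],
  [0,20,190,0,0,0,-1],
  [0,50,220,0,0,0,-1],
  [0,85,240,0,0,0,-1],
  [10,120,240,0,0,0,-1],
])

```text
time_s: 40.33
tool_pos: [532.1, -285.1, 554.3]
ee_rot: [0.003, 0.113, 0.994, -0.002]
contact_force: [0.6, -0.5, 1.4]
grip_width: 17.7
finger_force: 0.0
```

```bash
python3 -c "
from h import *
st()
s=cap('side');h=cv2.cvtColor(s['img'],cv2.COLOR_BGR2HSV)
o=((h[...,0]>3)&(h[...,0]<20)&(h[...,1]>130)&(h[...,2]>40)).astype(np.uint8)
n,l,S,ce=cv2.connectedComponentsWithStats(o)
for i in range(1,n):
    if S[i,4]>40 and 310<ce[i][0]<350: 
        y,x=np.where(l==i); print(ce[i].round(1),S[i],'topx',x[y<y.min()+4].mean(),'lowx',x[y>y.max()-8].mean())
for b in((524,-405),(527,-406)): print('exp top/low',proj(s,(*b,174)),proj(s,(*b,80)))
t=cap('top');h=cv2.cvtColor(t['img'],cv2.COLOR_BGR2HSV)
o=((h[...,0]>3)&(h[...,0]<18)&(h[...,1]>120)&(h[...,2]>90)).astype(np.uint8);o[:,:380]=0;o[:180]=0;o[215:]=0;o[:,425:]=0
y,x=np.where(o); print(len(x)); 
if len(x): print('top at',onz(t,x.mean(),y.mean(),174))
"
```

```text
t 40.33 pos [ 532.1 -285.1  554.3] F [ 0.6 -0.5  1.4] w 17.7 ff 0.0 z [ 0.006 -0.004 -1.   ] close 77.0 q [ 0.34  0.19  0.13  1.32 -0.02  1.63  1.81]
[327.8 283.6] [321 260  13  44 293] topx 329.7916666666667 lowx 325.9382716049383
exp top/low [329.91314922 260.40546617] [326.55350004 288.81239674]
exp top/low [331.13645996 260.33807202] [327.73147538 288.74016275]
2
top at [ 522.95920613 -344.33023023  174.        ]
```

>>> carry_out([
  [25,12,0,0,0,0.03,-1],
  [55,28,0,0,0,0.06,-1],
  [85,44,0,0,0,0.09,-1],
  [115,60,0,0,0,0.12,-1],
  [145,76,0,0,0,0.15,-1],
  [170,88,0,0,0,0.18,-1],
  [170,88,0,0,0,0.18,-1],
  [170,88,0,0,0,0.18,-1],
  [170,88,0,0,0,0.18,-1],
])

```text
time_s: 41.18
tool_pos: [703.5, -197.7, 547.1]
ee_rot: [-0.002, 0.022, 1.0, -0.0]
contact_force: [-0.5, -0.6, 0.0]
grip_width: -0.0
finger_force: 0.0
```

```bash
python3 -c "
from h import *
st()"
```

```text
t 41.18 pos [ 703.5 -197.7  547.1] F [-0.5 -0.6  0. ] w -0.0 ff 0.0 z [-0.003 -0.001 -1.   ] close 87.5 q [ 0.21  0.5   0.05  0.93 -0.02  1.72  1.78]
```

>>> carry_out([
  [0,0,-35,0,0,0,-1],
  [0,0,-70,0,0,0,-1],
  [0,0,-95,0,0,0,-1],
  [0,0,-95,0,0,0,-1],
  [-16,0,-95,0,0,0,-1],
  [-31,1,-95,0,0,0,-1],
  [-44,1,-95,0,0,0,-1],
  [-58,2,-96,0,0,0,-1],
  [-76,2,-99,0,0,0,-1],
  [-76,2,-99,0,0,0,-1],
])

```text
time_s: 42.02
tool_pos: [625.0, -196.6, 452.2]
ee_rot: [0.0, 0.023, 1.0, -0.001]
contact_force: [0.5, -0.6, 0.1]
grip_width: 0.4
finger_force: 0.0
```

```bash
python3 -c "
from h import *
st()"
```

```text
t 42.02 pos [ 625.  -196.6  452.2] F [ 0.5 -0.6  0.1] w 0.4 ff 0.0 z [ 0.001 -0.002 -1.   ] close 87.4 q [ 0.23  0.31  0.05  1.37 -0.01  1.46  1.8 ]
```

```bash
cat >> h.py <<'E'
def lid():
    for n in('top','side'):
        t=cap(n);h=cv2.cvtColor(t['img'],cv2.COLOR_BGR2HSV)
        red=(((h[...,0]>165)|(h[...,0]<4))&(h[...,1]>120)&(h[...,2]>40)).astype(np.uint8)
        if n=='top': red[:, :250]=0;red[:,360:]=0;red[:90]=0;red[230:]=0
        else: red[:, :220]=0;red[:,380:]=0;red[:100]=0;red[250:]=0
        y,x=np.where(red); print(n,len(x),(x.mean().round(1),y.mean().round(1)) if len(x) else '')
        for a in(0,.1,.3,.6,.9,1.1,1.2,1.3,1.4,1.55):
            P=[658.4-170*np.cos(a)+16*np.sin(a),-106.5+.04*170*np.cos(a),85+170*np.sin(a)+16*np.cos(a)]; print(a,proj(t,P).round(0),end=' ')
        print()
E
python3 -c "
from h import *
lid()"
```

```text
top 58 (np.float64(299.8), np.float64(144.7))
0 [298. 207.] 0.1 [299. 206.] 0.3 [301. 203.] 0.6 [303. 193.] 0.9 [306. 178.] 1.1 [307. 166.] 1.2 [308. 159.] 1.3 [309. 153.] 1.4 [309. 146.] 1.55 [310. 137.] 
side 48 (np.float64(280.2), np.float64(219.9))
0 [265. 225.] 0.1 [266. 221.] 0.3 [269. 211.] 0.6 [277. 197.] 0.9 [289. 185.] 1.1 [299. 179.] 1.2 [304. 176.] 1.3 [309. 174.] 1.4 [314. 173.] 1.55 [321. 171.]
```

>>> carry_out([
  [-19,1,-4,0,0,0,-1],
  [-36,1,-11,0,0,0,-1],
  [-53,2,-19,0,0,0,-1],
  [-68,3,-29,0,0,0,-1],
  [-83,3,-40,0,0,0,-1],
  [-96,4,-53,0,0,0,-1],
  [-109,4,-67,0,0,0,-1],
  [-119,5,-82,0,0,0,-1],
  [-119,5,-82,0,0,0,-1],
])

```text
time_s: 42.87
tool_pos: [507.3, -190.3, 365.3]
ee_rot: [-0.003, 0.022, 1.0, 0.0]
contact_force: [-0.4, 0.1, -0.6]
grip_width: 0.5
finger_force: 0.0
```

```bash
python3 -c "
from h import *
st();lid()"
```

```text
t 42.87 pos [ 507.3 -190.3  365.3] F [-0.4  0.1 -0.6] w 0.5 ff 0.0 z [-0.006  0.001 -1.   ] close 87.5 q [ 0.26  0.12  0.05  1.78 -0.01  1.25  1.84]
top 272 (np.float64(297.5), np.float64(192.0))
0 [298. 207.] 0.1 [299. 206.] 0.3 [301. 203.] 0.6 [303. 193.] 0.9 [306. 178.] 1.1 [307. 166.] 1.2 [308. 159.] 1.3 [309. 153.] 1.4 [309. 146.] 1.55 [310. 137.] 
side 84 (np.float64(274.0), np.float64(199.0))
0 [265. 225.] 0.1 [266. 221.] 0.3 [269. 211.] 0.6 [277. 197.] 0.9 [289. 185.] 1.1 [299. 179.] 1.2 [304. 176.] 1.3 [309. 174.] 1.4 [314. 173.] 1.55 [321. 171.]
```

>>> carry_out([
  [-9,0,-16,0,0,0,-1],
  [-16,0,-33,0,0,0,-1],
  [-22,0,-51,0,0,0,-1],
  [-25,0,-65,0,0,0,-1],
  [-27,0,-76,0,0,0,-1],
  [-27,0,-82,0,0,0,-1],
  [-27,0,-82,0,0,0,-1],
])

```text
time_s: 43.55
tool_pos: [483.0, -190.0, 285.6]
ee_rot: [-0.0, 0.021, 1.0, -0.0]
contact_force: [-0.1, 0.6, -0.7]
grip_width: 0.6
finger_force: 0.0
```

>>> carry_out([
  [0,0,-3,0,0,0,-1],
  [0,0,-6,0,0,0,-1],
  [0,0,-6,0,0,0,-1],
])

```text
time_s: 43.8
tool_pos: [482.8, -190.2, 279.6]
ee_rot: [0.0, 0.021, 1.0, -0.0]
contact_force: [1.2, -0.9, 1.7]
grip_width: 0.4
finger_force: 1.2
```

```bash
python3 -c "
from h import *
st();lid()"
```

```text
t 43.8 pos [ 482.8 -190.2  279.6] F [ 1.2 -0.9  1.7] w 0.4 ff 1.2 z [ 0.    -0.001 -1.   ] close 87.6 q [ 0.27  0.14  0.05  1.93 -0.01  1.07  1.86]
top 245 (np.float64(293.0), np.float64(206.7))
0 [298. 207.] 0.1 [299. 206.] 0.3 [301. 203.] 0.6 [303. 193.] 0.9 [306. 178.] 1.1 [307. 166.] 1.2 [308. 159.] 1.3 [309. 153.] 1.4 [309. 146.] 1.55 [310. 137.] 
side 109 (np.float64(262.2), np.float64(223.7))
0 [265. 225.] 0.1 [266. 221.] 0.3 [269. 211.] 0.6 [277. 197.] 0.9 [289. 185.] 1.1 [299. 179.] 1.2 [304. 176.] 1.3 [309. 174.] 1.4 [314. 173.] 1.55 [321. 171.]
```

Nearly shut; press on for the snap.

>>> carry_out([
  [0,0,-2,0,0,0,-1],
  [0,0,-4,0,0,0,-1],
  [0,0,-4,0,0,0,-1],
])

```text
time_s: 44.15
tool_pos: [482.8, -190.2, 279.4]
ee_rot: [0.001, 0.021, 1.0, -0.0]
contact_force: [-7.3, 2.9, 25.6]
grip_width: 0.1
finger_force: 12.9
```

>>> carry_out([
  [0,0,-2,0,0,0,-1],
  [0,0,-4,0,0,0,-1],
  [0,0,-4,0,0,0,-1],
])

```text
time_s: 44.4
tool_pos: [482.8, -190.3, 279.1]
ee_rot: [0.001, 0.022, 1.0, -0.0]
contact_force: [-16.5, 7.2, 48.9]
grip_width: 0.1
finger_force: 24.3
```

```bash
python3 -c "
from h import *
st()"
```

```text
t 44.4 pos [ 482.8 -190.3  279.1] F [-16.5   7.2  48.9] w 0.1 ff 24.3 z [ 0.001 -0.001 -1.   ] close 87.5 q [ 0.27  0.14  0.05  1.93 -0.01  1.07  1.86]
```

>>> carry_out([
  [0,0,15,0,0,0,-1],
  [0,0,45,0,0,0,-1],
  [0,0,85,0,0,0,-1],
  [0,-20,120,0,0,0,-1],
  [0,-55,150,0,0,0,-1],
  [0,-95,160,0,0,0,-1],
  [0,-130,160,0,0,0,-1],
  [0,-160,160,0,0,0,-1],
  [0,-160,160,0,0,0,-1],
  [0,-160,160,0,0,0,-1],
])

```text
time_s: 45.23
tool_pos: [480.9, -351.9, 430.0]
ee_rot: [-0.002, 0.024, 1.0, 0.0]
contact_force: [0.4, 1.2, -0.5]
grip_width: 0.7
finger_force: 0.0
```

```bash
python3 -c "
from h import *
st()
for n in('top','side'):
    c=cap(n);o=cv2.imread(f'pics/{n}0.png');
    for nm,im in(('now',c['img']),('start',o)):
        h=cv2.cvtColor(im,cv2.COLOR_BGR2HSV)
        red=((h[...,0]>165)|(h[...,0]<4))&(h[...,1]>150)&(h[...,2]>60)
        k,l,S,ce=cv2.connectedComponentsWithStats(red.astype(np.uint8))
        for i in range(1,k):
            if S[i,4]>90: print(n,nm,'red',ce[i].round(1),S[i])
    b=np.s_[150:222,250:345] if n=='top' else np.s_[195:275,235:335]
    d=np.abs(c['img'][b].astype(int)-o[b]).max(2); print(n,'tank diff px>40:',(d>40).sum(),'of',d.size)
    if n=='side':
        b=np.s_[255:325,305:350]; d=np.abs(c['img'][b].astype(int)-o[b]).max(2); print('stand diff',(d>40).sum())
"
```

```text
t 45.23 pos [ 480.9 -351.9  430. ] F [ 0.4  1.2 -0.5] w 0.7 ff 0.0 z [-0.004  0.    -1.   ] close 87.3 q [ 0.43  0.19  0.18  1.56 -0.03  1.39  2.14]
top now red [299.7 208.9] [283 194  33  22 319]
top start red [298.7 208.9] [283 197  32  19 323]
top tank diff px>40: 0 of 6840
side now red [264.  223.3] [255 215  20  17 150]
side start red [264.  223.3] [255 215  20  17 152]
side tank diff px>40: 1319 of 8000
stand diff 501
```

>>> carry_out([
  [0,60,30,0,0,0,-1],
  [0,120,60,0,0,0,-1],
  [0,160,80,0,0,0,-1],
  [0,160,80,0,0,0,-1],
  [0,160,80,0,0,0,-1],
  [0,160,80,0,0,0,-1],
  [0,160,80,0,0,0,-1],
  [0,160,80,0,0,0,-1],
])

```text
time_s: 46.0
tool_pos: [481.4, -190.6, 509.9]
ee_rot: [-0.002, 0.022, 1.0, -0.0]
contact_force: [-0.0, -0.9, 0.1]
grip_width: 0.0
finger_force: 0.0
```

```bash
python3 -c "
from h import *
st()
s=cap('side');h=cv2.cvtColor(s['img'],cv2.COLOR_BGR2HSV)
o=((h[...,0]>3)&(h[...,0]<20)&(h[...,1]>130)&(h[...,2]>40)).astype(np.uint8)
n,l,S,ce=cv2.connectedComponentsWithStats(o)
ok=False
for i in range(1,n):
    if S[i,4]>200 and 310<ce[i][0]<350: print(ce[i].round(1),S[i]); ok=abs(ce[i][0]-327.8)<1.5 and abs(S[i,1]-260)<=1
red=(((h[...,0]>165)|(h[...,0]<4))&(h[...,1]>150)&(h[...,2]>60)).astype(np.uint8)
print(cv2.connectedComponentsWithStats(red)[3].round(1)[1:4])
print(hand_in() if ok else 'not ok')
"
```

```text
t 46.0 pos [ 481.4 -190.6  509.9] F [-0.  -0.9  0.1] w 0.0 ff 0.0 z [-0.003 -0.    -1.   ] close 87.5 q [0.26 0.01 0.06 1.6  0.   1.53 1.85]
[327.8 283.7] [321 260  13  44 287]
[[271.  209. ]
 [268.  211. ]
 [263.8 223.3]]
the job is handed in; nothing more can be done
None
```

I handed the job in at 46 s. All three brown logs are in the pan, the drums were stirred about, the stirrer stands upright in its stand, and the lid is shut with the paddle back in its starting position; `hand_in()` gave no verdict.

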